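Find the nut driver that fits

TASK

The three nut drivers in the blue rack look alike from above, but only one fits the brass hex nut of the hub on the red base: try them on that nut, standing each one that does not fit back upright in the rack. Finish with the one that fits pushed fully home over the nut, upright, and still held in the gripper: do not let go of it. Leave the other things on the bench where they are.

Things in the scene. Friction and masses are not known exactly. Their poses are not given: they have to be found in the camera images.
- driver_1_mid (a point): one of three nut drivers alike from above, nut size not known beforehand. Point: on the axis, half-way up its 90 height; z up; mouth down. Black hex handle 23 to 88 above the mouth, 24 across flats (a pair faces own x, others at +-60 deg): grip it on two flats. Below: flange (54 dia) at 20 to 23, steel socket (25 to 43 dia), hex hole 16 deep, its flats parallel to the handle's. 0.22 kg
- driver_2_mid (a point): one of three nut drivers alike from above, nut size not known beforehand. Point: on the axis, half-way up its 90 height; z up; mouth down. Black hex handle 23 to 88 above the mouth, 24 across flats (a pair faces own x, others at +-60 deg): grip it on two flats. Below: flange (54 dia) at 20 to 23, steel socket (25 to 43 dia), hex hole 16 deep, its flats parallel to the handle's. 0.22 kg
- driver_3_mid (a point): one of three nut drivers alike from above, nut size not known beforehand. Point: on the axis, half-way up its 90 height; z up; mouth down. Black hex handle 23 to 88 above the mouth, 24 across flats (a pair faces own x, others at +-60 deg): grip it on two flats. Below: flange (54 dia) at 20 to 23, steel socket (25 to 43 dia), hex hole 16 deep, its flats parallel to the handle's. 0.22 kg
- hub_a_seat (a point): one of three fixed round dark hubs, 62 dia, 18 high, with a chamfered brass hex nut (15, 21 or 27 across flats, a pair faces own x) in a recess. Point: centre of the recess floor, 8 above the underside; rim 10, nut top 13 above it. A fitting driver (3 mm play) goes down till its mouth is at this point; others stop 8 or more higher. Work on the hub at base_red; the others are spares
- hub_b_seat (a point): one of three fixed round dark hubs, 62 dia, 18 high, with a chamfered brass hex nut (15, 21 or 27 across flats, a pair faces own x) in a recess. Point: centre of the recess floor, 8 above the underside; rim 10, nut top 13 above it. A fitting driver (3 mm play) goes down till its mouth is at this point; others stop 8 or more higher. Work on the hub at base_red; the others are spares
- hub_c_seat (a point): one of three fixed round dark hubs, 62 dia, 18 high, with a chamfered brass hex nut (15, 21 or 27 across flats, a pair faces own x) in a recess. Point: centre of the recess floor, 8 above the underside; rim 10, nut top 13 above it. A fitting driver (3 mm play) goes down till its mouth is at this point; others stop 8 or more higher. Work on the hub at base_red; the others are spares
- base_red: fixed red base plate of the spinning-disc apparatus, 220 x 120 x 6, with a block (50 high) at its +x end, 100 to 150 from the origin. Origin: on the table under the middle of the hub place.
- rack: fixed blue rack, 66 x 240 x 20 high, floor 4 thick, three open pockets (58 x 75 inside) in a row along its y axis, centred at y = -79, 0 and +79. Origin: centre of its underside. A driver standing in a pocket has its mouth 4 above the table.
- can: bystander: plain green drinks can standing upright, 66 dia x 115 high. Origin: centre of its underside.
- bin: bystander: small open red parts bin, 100 x 75 x 50 high. Origin: centre of its underside.
- beaker: bystander: clear glass beaker, 76 dia at the rim, 95 high. Origin: centre of its underside.
- pen: bystander: thick green marker pen with a black cap, lying along its x axis, 130 long, 19 thick. Origin: centre of its underside.
- tape: bystander: roll of amber tape lying flat, 56 dia, 19 high. Origin: centre of its underside.
- weight: bystander: brass cylinder weight standing upright, 42 dia x 42 high. Origin: centre of its underside.
There are look-alikes about, which are no part of the job. What is shaped like the part that bears driver_2_mid but orange or pink is not meant.

How it is judged:
At the end, for the whole second after the job is handed in: The fitting driver is fully seated on the nut of the hub on the red base (within 3.5 mm of full depth, 6 mm of the hub's axis, 0.1 rad of upright) and still gripped by the fingers; the other two stand upright (0.15 rad) in rack pockets, not held (((horizontal distance between driver_1_mid and base_red below 0.006 m and z of driver_1_mid in the frame of base_red below 0.0625 m and angle between driver_1_mid's own z axis and vertical below 0.1 rad and contact force between the fingers and driver_1 above 1.5 N and x of driver_2_mid in the frame of rack between -0.04 and 0.04 m and y of driver_2_mid in the frame of rack between -0.125 and 0.125 m and z of each of driver_2_mid, driver_3_mid in the frame of rack below 0.054 m and angle between each of driver_2_mid, driver_3_mid's own z axis and vertical below 0.15 rad and contact force between the fingers and driver_2 below 0.1 N and x of driver_3_mid in the frame of rack between -0.04 and 0.04 m and y of driver_3_mid in the frame of rack between -0.125 and 0.125 m and contact force between the fingers and driver_3 below 0.1 N) or (horizontal distance between driver_2_mid and base_red below 0.006 m and z of driver_2_mid in the frame of base_red below 0.0625 m and angle between driver_2_mid's own z axis and vertical below 0.1 rad and contact force between the fingers and driver_2 above 1.5 N and x of driver_1_mid in the frame of rack between -0.04 and 0.04 m and y of driver_1_mid in the frame of rack between -0.125 and 0.125 m and z of each of driver_1_mid, driver_3_mid in the frame of rack below 0.054 m and angle between each of driver_1_mid, driver_3_mid's own z axis and vertical below 0.15 rad and contact force between the fingers and driver_1 below 0.1 N and x of driver_3_mid in the frame of rack between -0.04 and 0.04 m and y of driver_3_mid in the frame of rack between -0.125 and 0.125 m and contact force between the fingers and driver_3 below 0.1 N) or (horizontal distance between driver_3_mid and base_red below 0.006 m and z of driver_3_mid in the frame of base_red below 0.0625 m and angle between driver_3_mid's own z axis and vertical below 0.1 rad and contact force between the fingers and driver_3 above 1.5 N and x of driver_1_mid in the frame of rack between -0.04 and 0.04 m and y of driver_1_mid in the frame of rack between -0.125 and 0.125 m and z of each of driver_1_mid, driver_2_mid in the frame of rack below 0.054 m and angle between each of driver_1_mid, driver_2_mid's own z axis and vertical below 0.15 rad and contact force between the fingers and driver_1 below 0.1 N and x of driver_2_mid in the frame of rack between -0.04 and 0.04 m and y of driver_2_mid in the frame of rack between -0.125 and 0.125 m and contact force between the fingers and driver_2 below 0.1 N))); the arm keeps its last pose, push and grip.
It fails at once if a bystander is pushed away more than 40 mm (distance of any of can, bin, beaker, pen, tape, weight from where it was at the start of the episode above 0.04 m).
It fails at once if a standing bystander is tipped over (angle between any of can, bin, beaker, tape, weight's own z axis and vertical above 0.5 rad).
It also fails if it takes over 72 s, if anything falls off the work surface, if the arm or the gripper's body presses on something with over 40 N, if the wrist force passes 120 N, or if a joint passes its speed limit or range.

ROBOT

A 7-joint arm with a two-finger parallel gripper is mounted at the origin on the work surface. World frame = base frame: x ahead of the robot, y to its left, z up, the work surface at z = 0. Lengths are in m, angles in rad, forces in N, time in s.
With the tool pointing down it reaches from about 0.425 to 1.025 m from the base axis. Payload 9.4 kg.
Tool frame: the origin (TCP) lies midway between the tips of the shut fingers; the grasp point (between the pads) lies 19 mm behind it; z points along the fingers, y is the direction in which the jaws open and shut (so a half turn about z gives the same grasp; the last joint's range is limited). The gripper opens to 85 mm and grips with 20 to 120 N. Pads are 22 mm wide; open, the fingers measure 114 mm over their backs; the gripper's body (76 mm by 85 mm) begins 54 mm behind the grasp point. The pads swing forward as they close: fully open they stand 13 mm farther back than shut.
Start: joints at [-1.207, 0.599, -0.003, 1.599, 0.002, 0.943, -0.08], TCP at [0.309, 0.656, 0.231] pointing down, gripper open.
Joint ranges: [-2.57, 2.57], [-0.35, 1.97], [-1.29, 1.29], [0.11, 2.56], [-1.05, 4.19], [0.11, 1.86], [-2.63, 2.63]. Speed limits (rad/s): [2.22, 2.22, 3.01, 3.01, 3.14, 3.14, 3.14].

INTERFACE

Orientations are given as a unit quaternion [x, y, z, w].
In Python, from cell import sense, get_image, get_calibration, sign_off, boxes_of, outline_of gives the robot as it stands. The module is installed in compiled form; this text tells all that it offers.
- The arm moves only by the tool apply_moves, never from a script. Its argument "deltas" is text: rows parted by semicolons, each of 7 numbers parted by spaces: the finger opening in cm, from 0 to 8.54, then the shift along the tool's x, y, z in cm, then the turn, a rotation vector about the tool's x, y, z in degrees. A call has 1 to 10 rows; each row is the pose to reach, as a shift and turn from the pose commanded when the call began, along the tool's axes at that moment; what a row does not reach only later rows make up. A row lasts 1/10 s, in which the tool goes at most 50 mm and 8.59 degrees, less where a joint would pass 70% of its speed; a pose out of reach is approached as far as the arm can. A call with a gripper value outside its range is refused whole. The fingers move at their own pace and stop on an object; "force" is the grip in N (left out, the last holds). Time passes only in rows, so rows that repeat a pose let the fingers close. It gives the time, the measured TCP pose, the force and the opening at its end, in the units of the state.
- sense(): the state, without advancing time (a new reading comes with each control period).
- get_image(name): name is "scene" or "top" or "wrist"; returns (picture, depth): 384x512x3 uint8, red, green, blue; 384x512 float32, m along the optical axis (not along the pixel's ray), 0 where there is no reading.
- get_calibration(name): a dict with "vfov" (degrees; the focal length in pixels is half the picture's height over the tangent of half this angle, whatever the lens; pixels are square), "cx", "cy" (the principal point, pixels), "view" (4x4, takes a point from world to camera coordinates). Camera axes: x right, y up, looking along -z (the intrinsics and any distortion apply to the point x, -y, -z); pixel columns grow to the right and rows downward; lengths in m; the calibration is good to about 2 mm. A picture is of the moment at which its call begins: read the wrist's pose just before it. get_calibration takes no time and is no camera call; for the wrist camera it gives the pose at the moment of the call.
- sign_off(): hands the job in, once; it reports no verdict.
Trained networks look in the newest picture that a camera, given by its name, has taken for a name from the list of things; names that differ only in an ending like _2 or _b are one class to them, and where a whole thing is asked for, a point or a joint stands for the part that bears it (a point fixed in the world has none). Each returns a list of dicts, best first, with "score" (0 to 1); they miss things now and then, are a little off and sometimes report something else, mostly with a low value. They report only what shows in the picture. A call takes as long as a camera call. They do not tell look-alikes from the thing itself.
- boxes_of(camera, thing): "xy" ([column, row] in pixels, amid what is visible of it).
- outline_of(camera, thing): "mask" (384x512 bool, what is visible of it) and "xy" ([column, row] in pixels, amid what is visible of it).
The state is a dict: "time": time; "qpos": joint angles; "qvel": joint speeds; "effort": joint torques, N m; "ee_pos": TCP position; "ee_rot": TCP orientation; "wrist_force": force on the tool from outside, world axes, zero at the start; "torque": the same for the moment, N m; "grip_width": finger opening in m.
Only numpy, scipy, OpenCV 4.12 (cv2) and the standard library are available. Lean on these libraries where they do the work, as an engineer would, in place of code of your own. Each camera call takes 0.05 s, during which the arm holds its last target.

## Working session

There is one attempt and no reset: what is moved stays moved. The work goes in short steps, Python scripts to look and compute and a tool call to move; the robot and the scene stay as the last step left them, time stands still between calls to the robot, and variables do not carry over. Pictures are saved under pics/ and viewed, and the job is handed in when it is done.

Besides the shell and the picture viewer there is one more tool, called by a JSON object that holds its "fn" and its "kwargs", one argument or row to a line. apply_moves: Moves the arm, as the interface text tells. Its arguments: {"type":"object","properties":{"deltas":{"type":"string"},"force":{"type":"number"}},"required":["deltas"]}

```bash
mkdir -p pics; cat > h.py <<'E'
import numpy as np, cv2
from cell import *
from scipy.spatial.transform import Rotation as R
def K(n):
    c=get_calibration(n); f=192/np.tan(np.radians(c['vfov'])/2); return f,c['cx'],c['cy'],np.array(c['view']),c
def pts(n,depth):
    f,cx,cy,V,_=K(n); r,c=np.mgrid[0:384,0:512]
    P=np.stack([(c-cx)/f*depth,-(r-cy)/f*depth,-depth,np.ones_like(depth)],-1)
    W=P@np.linalg.inv(V).T
    return W[...,:3]
def proj(n,p):
    f,cx,cy,V,_=K(n); q=V@np.append(p,1); return cx+f*q[0]/-q[2], cy-f*q[1]/-q[2]
def save(im,name,s=1):
    cv2.imwrite('pics/'+name,cv2.cvtColor(cv2.resize(im,None,fx=s,fy=s),cv2.COLOR_RGB2BGR))
E
python3 - <<'E'
from h import *
s=sense(); print(s)
for n in ['scene','top','wrist']:
    im,d=get_image(n); save(im,n+'0.png',1.5); np.save(n+'0.npy',d); c=get_calibration(n); print(n,{k:v for k,v in c.items()})
E
```

```text
{'time': 0.0, 'qpos': array([-1.20669873,  0.60013395, -0.00257197,  1.60014887,  0.00177816,
        0.94289137, -0.0797916 ]), 'qvel': array([ 1.55859652e-03, -3.54798615e-04, -3.07095055e-04,  9.02972035e-04,
       -7.41262848e-04,  5.15091634e-04,  9.37924276e-05]), 'effort': array([ 5.03543597e-04, -7.76438427e+01,  1.56522732e+00, -2.57986879e+01,
        1.23563939e-02,  9.34337731e-03, -4.34839961e-06]), 'ee_pos': array([0.30911775, 0.65526511, 0.23040338]), 'ee_rot': array([ 2.18580761e-01,  9.75818542e-01, -7.80757686e-04, -1.18145495e-04]), 'wrist_force': array([ 0.40161688,  0.23724048, -0.40812665]), 'torque': array([ 0.01386455,  0.00152346, -0.02763952]), 'grip_width': 0.08537771463356306}
scene {'vfov': 50.09345589825736, 'cx': 255.07449851862867, 'cy': 186.02376288446257, 'view': array([[-0.84876511,  0.52859214,  0.01371631,  0.46199353],
       [-0.44351347, -0.72579853,  0.52584436,  0.22623575],
       [ 0.28791247,  0.44023498,  0.8504702 , -1.26065869],
       [ 0.        ,  0.        ,  0.        ,  1.        ]])}
top {'vfov': 45.20902588715093, 'cx': 257.0023360336867, 'cy': 191.88743730487727, 'view': array([[ 0.02083924, -0.99978114, -0.00184339, -0.01080602],
       [ 0.99815026,  0.02069985,  0.05716273, -0.54766113],
       [-0.05711206, -0.00303121,  0.99836317, -1.32090903],
       [ 0.        ,  0.        ,  0.        ,  1.        ]])}
wrist {'vfov': 67.4649474860361, 'cx': 256.8640073362042, 'cy': 191.18054615584356, 'view': array([[ 0.426813  ,  0.90433864, -0.0015096 , -0.72512779],
       [-0.8693112 ,  0.40982016, -0.27630684,  0.03564343],
       [-0.24925628,  0.11924367,  0.96106829, -0.3778245 ],
       [ 0.        ,  0.        ,  0.        ,  1.        ]])}
```

View pics/scene0.png

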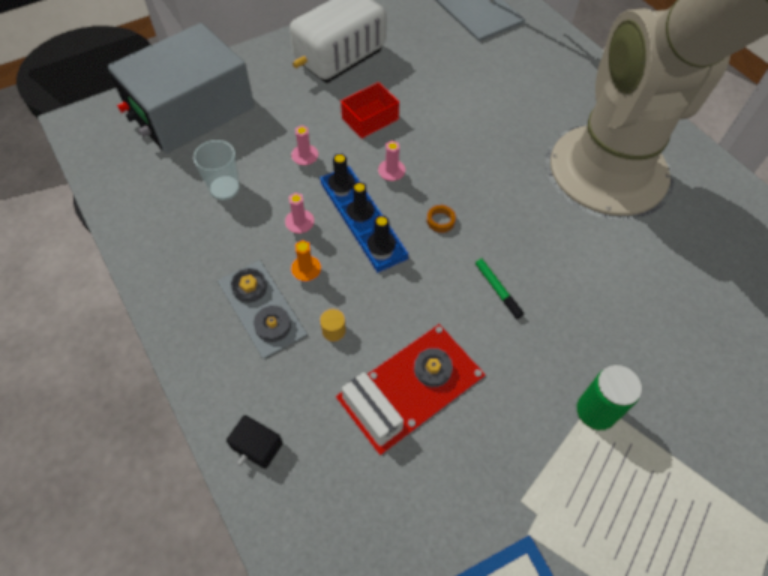

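View pics/top0.png

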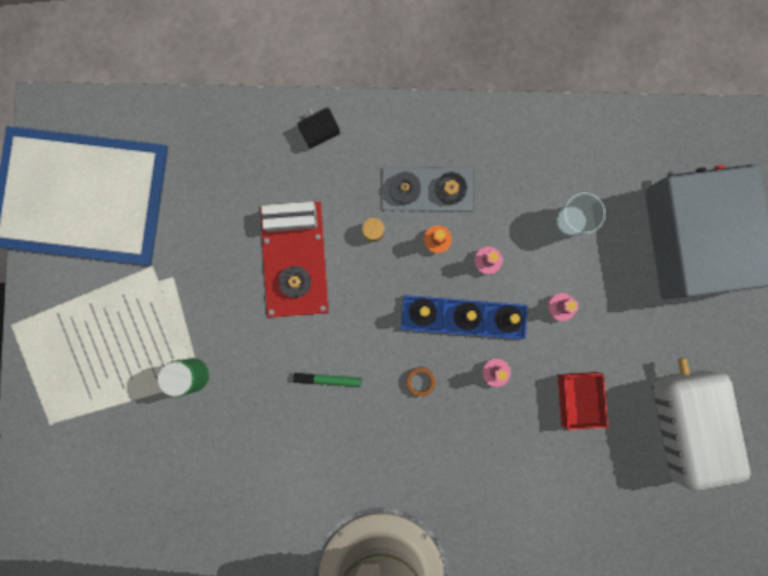

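View pics/wrist0.png

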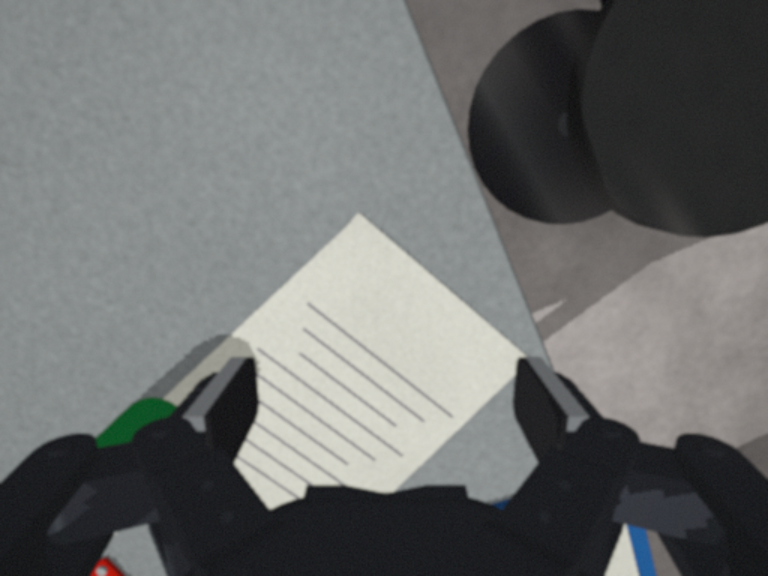

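The top view shows the blue rack with three black drivers at about (424,313), (468,317) and (511,320). The red base has its hub at (294,283), and a grey plate carries the spare hubs at (405,187) and (452,187). The pink and orange drivers are the look-alikes. Next I measure these positions.

```bash
python3 - <<'E'
from h import *
for n in ['top','scene']:
    im,_=get_image(n); d=np.load(n+'0.npy'); W=pts(n,d)
    # table height check
    for (c,r) in [(100,150),(250,300),(330,120)]: print(n,'pt',c,r,W[r,c].round(4))
    for t in ['driver_1_mid','rack','base_red','can','weight','hub_a_seat']:
        o=outline_of(n,t)
        for q in o[:8]:
            m=q['mask']&(d>0); p=W[m]; hi=p[:,2]>np.percentile(p[:,2],90)-0.006
            print(n,t,round(q['score'],2),np.round(q['xy']),m.sum(),'med',np.median(p,0).round(3),'top',p[hi].mean(0).round(4))
E
```

```text
top pt 100 150 [0.6609 0.4616 0.0131]
top pt 250 300 [0.2352 0.0143 0.0011]
top pt 330 120 [ 0.7664 -0.211  -0.0013]
top driver_1_mid 0.52 [283. 208.] 288 med [ 0.502 -0.071  0.028] top [ 0.504  -0.0719  0.0918]
top rack 0.94 [303. 212.] 1078 med [ 0.492 -0.138  0.005] top [ 0.496  -0.1559  0.0197]
top rack 0.73 [125. 250.] 634 med [0.377 0.358 0.112] top [0.3747 0.3702 0.1146]
top base_red 0.71 [194. 168.] 2724 med [0.615 0.179 0.006] top [0.682  0.1876 0.0504]
top can 0.83 [123. 251.] 656 med [0.376 0.359 0.112] top [0.3746 0.371  0.1146]
top can 0.54 [197. 186.] 369 med [0.558 0.175 0.022] top [0.5576 0.1761 0.0247]
top weight 0.56 [250. 152.] 164 med [0.657 0.026 0.041] top [0.6592 0.0261 0.0423]
top hub_a_seat 0.73 [387. 268.] 1076 med [ 0.342 -0.383  0.005] top [ 0.3457 -0.3696  0.047 ]
top hub_a_seat 0.67 [199. 186.] 344 med [0.558 0.175 0.022] top [0.5565 0.1755 0.0246]
scene pt 100 150 [ 0.8479 -0.3485 -0.0009]
scene pt 250 300 [0.709  0.2422 0.0018]
scene pt 330 120 [ 0.2165 -0.0975 -0.0023]
scene driver_1_mid 0.68 [254. 161.] 403 med [ 0.51  -0.06   0.029] top [ 0.5056 -0.0665  0.0905]
scene rack 0.72 [243. 152.] 863 med [ 0.513 -0.123  0.008] top [ 0.5062 -0.1287  0.0185]
scene rack 0.55 [254. 159.] 409 med [ 0.51  -0.06   0.029] top [ 0.5056 -0.0666  0.0904]
scene base_red 0.75 [245.  75.] 922 med [ 0.341 -0.383  0.024] top [ 0.3445 -0.3684  0.0456]
scene base_red 0.7 [267. 261.] 3589 med [0.626 0.196 0.006] top [0.6843 0.1945 0.0504]
scene can 0.89 [408. 268.] 1280 med [0.394 0.379 0.104] top [0.3762 0.3755 0.1142]
scene can 0.37 [268. 264.] 3600 med [0.625 0.194 0.006] top [0.6843 0.1938 0.0504]
scene weight 0.56 [225. 215.] 334 med [0.664 0.038 0.039] top [0.6623 0.031  0.0411]
scene hub_a_seat 0.7 [287. 245.] 510 med [0.561 0.183 0.022] top [0.5605 0.1808 0.0237]
```

```bash
cat >> h.py <<'E'
def goal(pos,yaw_deg,p0=None,q0=None):
    """delta from commanded pose approx=measured; tool down, tool x at yaw"""
    s=sense(); p=s['ee_pos'] if p0 is None else np.array(p0); r=R.from_quat(s['ee_rot']) if q0 is None else R.from_quat(q0)
    y=np.radians(yaw_deg); Rg=R.from_matrix(np.array([[np.cos(y),np.sin(y),0],[np.sin(y),-np.cos(y),0],[0,0,-1]]).T)
    Rg=R.from_matrix(np.array([[np.cos(y),np.sin(y),0],[np.sin(y),-np.cos(y),0],[0,0,-1.]]))
    d=r.inv().apply(np.array(pos)-p)*100; rv=(r.inv()*Rg).as_rotvec(degrees=True)
    print('delta cm',d.round(2),'rot deg',rv.round(2),'rows >=',max(np.linalg.norm(d)/5,np.linalg.norm(rv)/8.59).round(1))
def yaw():
    x=R.from_quat(sense()['ee_rot']).apply([1,0,0]); return np.degrees(np.arctan2(x[1],x[0]))
E
python3 - <<'E'
from h import *
s=sense();print(yaw(),s['time'])
r=R.from_quat(s['ee_rot']); V=K('wrist')[3]; Ci=np.linalg.inv(V)
print('cam in tool',r.inv().apply(Ci[:3,3]-s['ee_pos']).round(4)); print('axes in tool (cols right,up,back)\n',(r.inv().as_matrix()@Ci[:3,:3]).round(3))
for n in ['top','scene']:
    im,d=get_image(n); W=pts(n,d)
    hsv=cv2.cvtColor(im,cv2.COLOR_RGB2HSV)
    ye=((hsv[...,0]>15)&(hsv[...,0]<35)&(hsv[...,1]>110)&(hsv[...,2]>110)).astype(np.uint8)
    k,l,st,ce=cv2.connectedComponentsWithStats(ye)
    for i in range(1,k):
        if st[i,4]>8:
            p=W[(l==i)&(d>0)]; print(n,'yel',ce[i].round(1),st[i,4],np.median(p,0).round(4))
    bl=((hsv[...,0]>105)&(hsv[...,0]<130)&(hsv[...,1]>150)&(hsv[...,2]>40)).astype(np.uint8)
    rd=(((hsv[...,0]<6)|(hsv[...,0]>174))&(hsv[...,1]>180)&(hsv[...,2]>60)).astype(np.uint8)
    for nm,mk in(('blue',bl),('red',rd)):
        k,l,st,ce=cv2.connectedComponentsWithStats(mk)
        for i in range(1,k):
            if st[i,4]>200:
                m=(l==i)&(d>0); p=W[m]; 
                z=p[:,2]; sel=(z>0.012)&(z<0.024) if nm=='blue' else (z<0.015)
                if sel.sum()<50: continue
                rr=cv2.minAreaRect(p[sel][:,:2].astype(np.float32)*1000); print(n,nm,rr,sel.sum())
E
```

```text
154.75052430675328 0.85
cam in tool [ 0.07    0.0009 -0.1413]
axes in tool (cols right,up,back)
 [[-0.     0.961  0.276]
 [ 1.     0.     0.   ]
 [ 0.     0.276 -0.961]]
top yel [300.7 124.4] 73 [ 0.7463 -0.1228  0.0258]
top yel [269.7 124.2] 20 [ 0.7443 -0.033   0.0251]
top yel [248.4 152.5] 163 [0.6577 0.0282 0.041 ]
top yel [293.1 155.8] 34 [ 0.6449 -0.0968  0.0878]
top yel [328.9 170.8] 23 [ 0.6055 -0.1958  0.0886]
top yel [195.8 187.3] 49 [0.5576 0.1766 0.0246]
top yel [380.6 203.6] 25 [ 0.5176 -0.3383  0.0879]
top yel [282.8 207.2] 38 [ 0.5035 -0.0714  0.0918]
top yel [314. 210.] 37 [ 0.4972 -0.1562  0.0912]
top yel [343. 212.] 37 [ 0.4934 -0.2349  0.0925]
top yel [456.1 244. ] 44 [ 0.4115 -0.5573  0.0569]
top yel [334.4 249.6] 25 [ 0.3898 -0.213   0.0879]
top blue ((783.513916015625, 727.6028442382812), (63.56664276123047, 122.2998046875), 81.38160705566406) 64
top blue ((495.36785888671875, -151.02760314941406), (236.7741241455078, 62.9444694519043), 86.43592834472656) 232
top red ((575.46142578125, 178.58885192871094), (162.43605041503906, 115.20744323730469), 5.539438724517
[... 562 characters left out ...]
1 164.3] 61 [ 0.6468 -0.0965  0.0872]
scene yel [210.1 174.8] 24 [ 0.6273 -0.0959  0.0224]
scene yel [198.6 180.9] 62 [ 0.6621 -0.095   0.022 ]
scene yel [164.7 188. ] 90 [ 0.7485 -0.1195  0.0256]
scene yel [221.1 215.5] 265 [0.6659 0.0343 0.0403]
scene yel [180.7 214.1] 31 [ 0.7484 -0.0295  0.0243]
scene yel [288.4 243.1] 71 [0.5602 0.1786 0.0251]
scene blue ((498.3531494140625, -148.01779174804688), (242.69664001464844, 65.3355941772461), 86.62222290039062) 299
scene red ((346.238037109375, -395.8910217285156), (100.79424285888672, 127.00987243652344), 4.159124851226807) 295
scene red ((604.5909423828125, 183.5498504638672), (216.40167236328125, 118.34676361083984), 5.541935443878174) 2288
```

Both cameras agree to about 3 mm. The driver caps are near (0.504,-0.071), (0.498,-0.156) and (0.494,-0.235), and the nut is near (0.559,0.178). I'll look at the hub with the wrist camera.

```bash
python3 - <<'E'
from h import *
goal([0.559,0.178,0.20],95)
E
```

```text
delta cm [-42.96 -32.55   3.13] rot deg [ 0.    0.   59.74] rows >= 10.8
```

{"fn": "apply_moves", "kwargs": {
  "deltas": "8.5 -43 -32.5 3.1 0 0 59.7; 8.5 -43 -32.5 3.1 0 0 59.7; 8.5 -43 -32.5 3.1 0 0 59.7; 8.5 -43 -32.5 3.1 0 0 59.7; 8.5 -43 -32.5 3.1 0 0 59.7; 8.5 -43 -32.5 3.1 0 0 59.7; 8.5 -43 -32.5 3.1 0 0 59.7; 8.5 -43 -32.5 3.1 0 0 59.7; 8.5 -43 -32.5 3.1 0 0 59.7; 8.5 -43 -32.5 3.1 0 0 59.7"
}}

```text
time: 1.95
ee_pos: [0.5419, 0.212, 0.2028]
ee_rot: [0.675, 0.738, 0.0, 0.0]
wrist_force: [0.2, 0.6, -0.2]
grip_width: 0.085
```

```bash
python3 - <<'E'
from h import *
s=sense(); print(s['ee_pos'],yaw(),s['time'],s['qvel'].round(2)); goal([0.559,0.178,0.20],95)
E
```

```text
[0.54186104 0.21201502 0.20276813] 95.0735732961984 1.95 [ 0.9   0.08 -0.03 -0.06 -0.01 -0.03  0.86]
delta cm [-3.54  1.41  0.28] rot deg [ 0.04 -0.02  0.07] rows >= 0.8
```

{"fn": "apply_moves", "kwargs": {
  "deltas": "8.5 -3.5 1.4 0.3 0 0 0; 8.5 -3.5 1.4 0.3 0 0 0; 8.5 -3.5 1.4 0.3 0 0 0"
}}

```text
time: 2.25
ee_pos: [0.5584, 0.1791, 0.1996]
ee_rot: [0.676, 0.737, 0.0, -0.0]
wrist_force: [-0.4, 0.7, -0.1]
grip_width: 0.085
```

```bash
python3 - <<'E'
from h import *
s=sense(); print(s['ee_pos'],yaw(),s['time'],s['qvel'].round(3))
im,d=get_image('wrist'); save(im,'w1.png',1.5); np.savez('w1.npz',im=im,d=d,V=K('wrist')[3])
W=pts('wrist',d); hsv=cv2.cvtColor(im,cv2.COLOR_RGB2HSV)
ye=((hsv[...,0]>12)&(hsv[...,0]<35)&(hsv[...,1]>110)&(hsv[...,2]>90)).astype(np.uint8)
k,l,st,ce=cv2.connectedComponentsWithStats(ye)
for i in range(1,k):
    if st[i,4]>30: p=W[(l==i)&(d>0)]; print(ce[i].round(1),st[i],np.median(p,0).round(4), p.mean(0).round(4),p.min(0).round(4),p.max(0).round(4))
save(cv2.resize(im[80:300,130:390],None,fx=3,fy=3,interpolation=cv2.INTER_CUBIC)[:600,:780],'w1c.png')
E
```

```text
[0.55843958 0.17910881 0.19962658] 94.91299470187212 2.25 [-0.04  -0.002 -0.025  0.002 -0.004  0.001 -0.006]
[257.  172.7] [248 162  19  23 308] [0.5583 0.1825 0.0252] [0.5584 0.1819 0.0239] [0.5479 0.1659 0.012 ] [0.5698 0.193  0.0281]
[327.2 293.9] [ 309  271   38   46 1287] [0.6581 0.041  0.04  ] [0.6585 0.0386 0.0327] [ 0.6404  0.0118 -0.0019] [0.6973 0.0527 0.0427]
```

View pics/w1.png

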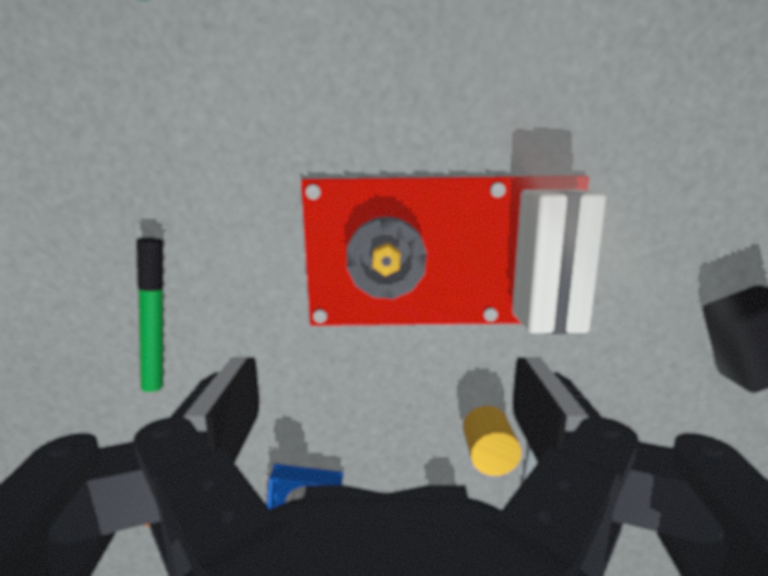

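View pics/w1c.png

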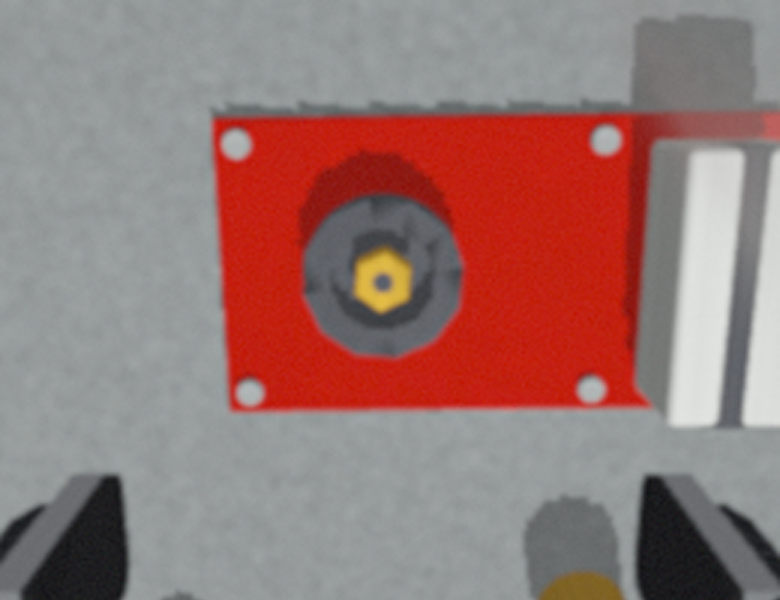

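The wrist view shows the brass nut at about (257,173) in original pixels. It is about 21 mm across flats, with a pair of flats close to the image horizontal. I'll refine its centre and yaw, then go over the rack.

```bash
cat >> h.py <<'E'
def ray(n,uv,z,V=None):
    f,cx,cy,V0,_=K(n); V=V0 if V is None else V; Ci=np.linalg.inv(V)
    dr=Ci[:3,:3]@np.array([(uv[0]-cx)/f,-(uv[1]-cy)/f,-1.]); o=Ci[:3,3]
    return o+dr*(z-o[2])/dr[2]
def rectify(n,im,c,z,half,res,V=None,yawdeg=0):
    """orthographic warp of plane z around c; res m/px; axes: col=+x' row=-y' """
    f,cx,cy,V0,_=K(n); V=V0 if V is None else V
    N=int(2*half/res); g=(np.arange(N)-N/2)*res; X,Y=np.meshgrid(g,-g); a=np.radians(yawdeg)
    P=np.stack([c[0]+X*np.cos(a)-Y*np.sin(a),c[1]+X*np.sin(a)+Y*np.cos(a),np.full_like(X,z),np.ones_like(X)],-1)@V.T
    u=cx+f*P[...,0]/-P[...,2]; v=cy-f*P[...,1]/-P[...,2]
    return cv2.remap(im,u.astype(np.float32),v.astype(np.float32),cv2.INTER_CUBIC)
def hexfit(mask,res,af=None,circ=False):
    """fit hexagon (fill) to bool mask by IoU; returns dx,dy (m, col,-row), angle deg, af(m)"""
    N=mask.shape[0]; g=(np.arange(N)-N/2)*res; X,Y=np.meshgrid(g,-g)
    from scipy.optimize import minimize
    def ind(p):
        dx,dy,a,f=p; a=np.radians(a*10); f=f if af is None else af*1000
        s=np.max([np.abs((X*1000-dx)*np.cos(a+k*np.pi/3)+(Y*1000-dy)*np.sin(a+k*np.pi/3)) for k in range(3)],0)-f/2
        return 1/(1+np.exp(np.clip(s/0.5,-30,30)))
    m=mask.astype(float); c0=[(X*1000*m).sum()/m.sum(),(Y*1000*m).sum()/m.sum()]
    best=None
    f0=2*np.sqrt(m.sum()*(res*1000)**2/(2*np.sqrt(3)))
    for a in range(-3,3):
        r=minimize(lambda p:((ind(p)-m)**2).sum()/m.sum(),[*c0,a+.5,f0],method='Nelder-Mead',options=dict(xatol=1e-3,fatol=1e-5,maxiter=800))
        if best is None or r.fun<best.fun: best=r
    x=best.x; return x[0]/1000,x[1]/1000,(x[2]*10+30)%60-30,x[3],best.fun
E
python3 - <<'E'
from h import *
Z=np.load('w1.npz'); im,d,V=Z['im'],Z['d'],Z['V']
c=ray('wrist',(257,172.7),0.027,V); print('nut ray',c)
o=rectify('wrist',im,c,0.027,0.025,0.0002,V); save(o,'nut_r.png',2)
hsv=cv2.cvtColor(o,cv2.COLOR_RGB2HSV); m=((hsv[...,0]>12)&(hsv[...,0]<35)&(hsv[...,1]>110)&(hsv[...,2]>100)).astype(np.uint8)
m=cv2.morphologyEx(m,cv2.MORPH_CLOSE,np.ones((41,41)))>0
h=hexfit(m,0.0002); print(h,'centre',c[0]+h[0],c[1]+h[1])
# hub circle at z=.024
im2=rectify('wrist',im,c,0.024,0.05,0.00025,V); hs=cv2.cvtColor(im2,cv2.COLOR_RGB2HSV); mm=(hs[...,1]<90).astype(np.uint8)
k,l,st,ce=cv2.connectedComponentsWithStats(mm); i=l[200,200+60]; print('hub area',st[i]); 
cn=max(cv2.findContours((l==i).astype(np.uint8),cv2.RETR_EXTERNAL,cv2.CHAIN_APPROX_NONE)[0],key=len); e=cv2.fitEllipse(cn); print('hub ell',np.array(e[1])*.25, c[0]+(e[0][0]-200)*.00025,c[1]-(e[0][1]-200)*.00025)
save(im2,'hub_r.png',1.4)
# base edges
o3=rectify('wrist',im,[0.6,0.185],0.006,0.15,0.0005,V); hs=cv2.cvtColor(o3,cv2.COLOR_RGB2HSV); rr=((hs[...,0]<6)|(hs[...,0]>174))&(hs[...,1]>180)
k,l,st,ce=cv2.connectedComponentsWithStats(rr.astype(np.uint8)); i=1+np.argmax(st[1:,4]); pp=np.argwhere(l==i)[:,::-1].astype(np.float32); r=cv2.minAreaRect(pp); print('base',r, 'c',0.6+(r[0][0]-300)*.0005,.185-(r[0][1]-300)*.0005,np.array(r[1])*.5)
save(o3,'base_r.png')
goal([0.50,-0.155,0.24],92)
E
```

```text
nut ray [0.5583497  0.18263791 0.027     ]
(np.float64(0.00015667367494136392), np.float64(-0.00022678108851797107), np.float64(-0.2299714426640591), np.float64(22.208682402073407), np.float64(0.054491276789584785)) centre 0.5585063737527698 0.1824111286445752
hub area [   83    77   235   245 38313]
hub ell [58.68165207 61.38728333] 0.5584326239669887 0.182743878208435
base ((261.62799072265625, 301.1802978515625), (232.99618530273438, 342.0323181152344), 84.37875366210938) c 0.580813995361328 0.18440985107421876 [116.49809265 171.01615906]
delta cm [-32.91  -8.72  -4.06] rot deg [-0.01 -0.03  3.04] rows >= 6.9
```

View pics/nut_r.png

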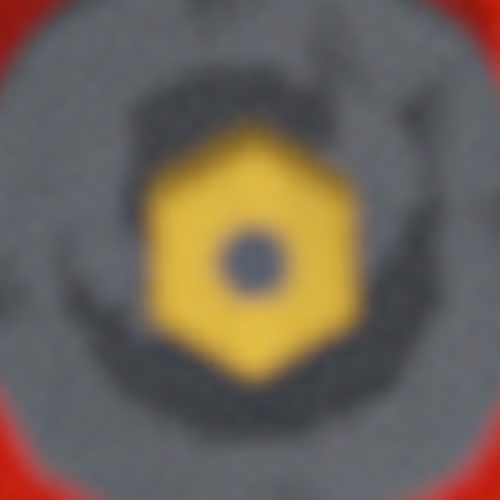

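View pics/base_r.png

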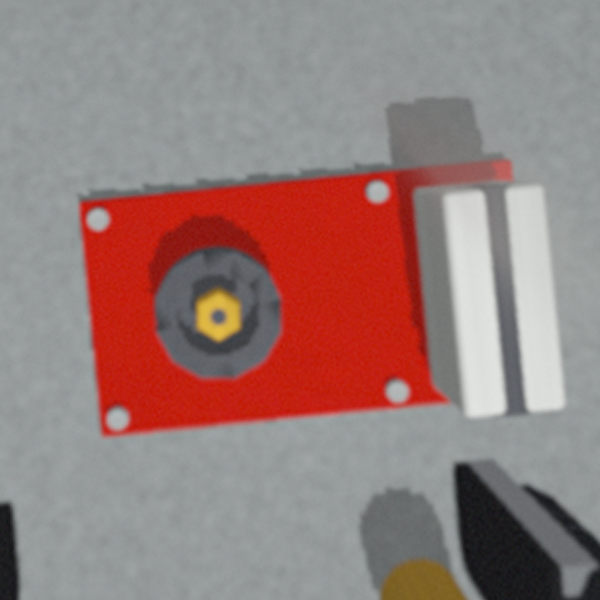

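{"fn": "apply_moves", "kwargs": {
  "deltas": "6 -33 -8.7 -4 0 0 3; 6 -33 -8.7 -4 0 0 3; 6 -33 -8.7 -4 0 0 3; 6 -33 -8.7 -4 0 0 3; 6 -33 -8.7 -4 0 0 3; 6 -33 -8.7 -4 0 0 3; 6 -33 -8.7 -4 0 0 3; 6 -33 -8.7 -4 0 0 3; 6 -33 -8.7 -4 0 0 3"
}}

```text
time: 3.2
ee_pos: [0.5007, -0.1556, 0.2398]
ee_rot: [0.694, 0.72, 0.0, 0.0]
wrist_force: [0.5, 1.6, -0.1]
grip_width: 0.06
```

```bash
python3 - <<'E'
from h import *
s=sense(); print(s['ee_pos'],yaw(),s['time'],s['qvel'].round(3))
im,d=get_image('wrist'); save(im,'w2.png',1.5); V=K('wrist')[3]; np.savez('w2.npz',im=im,d=d,V=V)
W=pts('wrist',d); hsv=cv2.cvtColor(im,cv2.COLOR_RGB2HSV)
ye=((hsv[...,0]>12)&(hsv[...,0]<35)&(hsv[...,1]>110)&(hsv[...,2]>90)).astype(np.uint8)
k,l,st,ce=cv2.connectedComponentsWithStats(ye)
for i in range(1,k):
    if st[i,4]>30: p=W[(l==i)&(d>0)]; print(ce[i].round(1),st[i],np.median(p,0).round(4),'ray94',ray('wrist',ce[i],0.094,V).round(4))
o=rectify('wrist',im,[0.5,-0.155],0.094,0.15,0.0005,V); save(o,'rack_r.png')
E
```

```text
[ 0.50073191 -0.15564681  0.23981045] 92.05008387393545 3.2 [-0.035  0.007 -0.027  0.005 -0.004  0.001 -0.004]
[407.1  12.5] [ 384    0   54   31 1254] [0.6538 0.0211 0.0394] ray94 [0.6279 0.0026 0.094 ]
[470.9  67.9] [462  60  21  17 241] [ 0.7429 -0.0295  0.0229] ray94 [ 0.6951 -0.0401  0.094 ]
[152.   89.3] [ 129   66   48   48 1097] [ 0.3705 -0.0658  0.017 ] ray94 [ 0.3994 -0.07    0.094 ]
[264.4  91.3] [255  81  20  22 347] [ 0.5052 -0.0675  0.091 ] ray94 [ 0.5053 -0.0677  0.094 ]
[402.2 121.7] [385 101  33  36 601] [ 0.6482 -0.0916  0.0865] ray94 [ 0.6402 -0.0906  0.094 ]
[369.1 129.7] [357 107  35  37 510] [ 0.6339 -0.1058  0.0215] ray94 [ 0.6092 -0.0994  0.094 ]
[455.5 145. ] [442 134  28  24 483] [ 0.7439 -0.1176  0.025 ] ray94 [ 0.6971 -0.111   0.094 ]
[255.1 177.8] [246 169  19  19 285] [ 0.4995 -0.1526  0.0911] ray94 [ 0.4995 -0.1519  0.094 ]
[353.5 215.7] [347 209  14  14 156] [ 0.6082 -0.1922  0.087 ] ray94 [ 0.6056 -0.1893  0.094 ]
[156.4 224.6] [150 218  14  14 156] [ 0.3929 -0.2106  0.0872] ray94 [ 0.3955 -0.2074  0.094 ]
[249.3 246.7] [241 239  18  17 233] [ 0.4958 -0.2314  0.0911] ray94 [ 0.496  -0.2297  0.094 ]
[267.6 322.8] [262 318  13  11 112] [ 0.52   -0.3335  0.0874] ray94 [ 0.5208 -0.329   0.094 ]
```

View pics/w2.png

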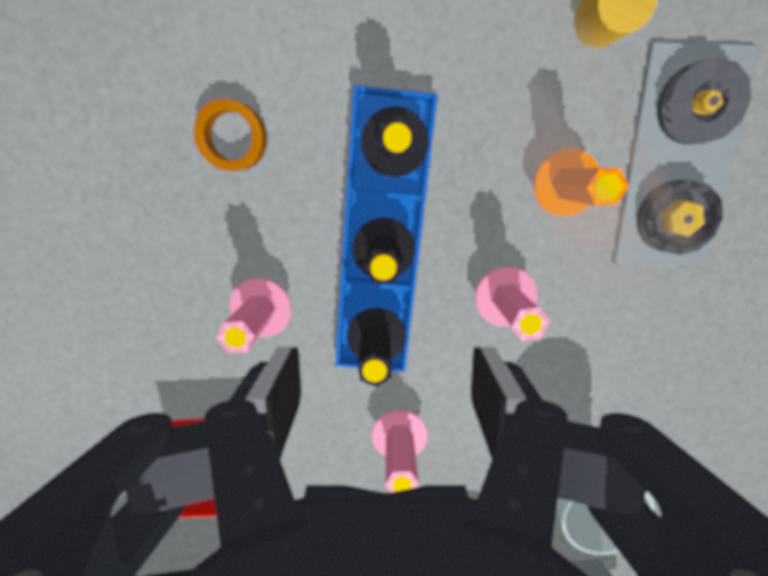

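View pics/rack_r.png

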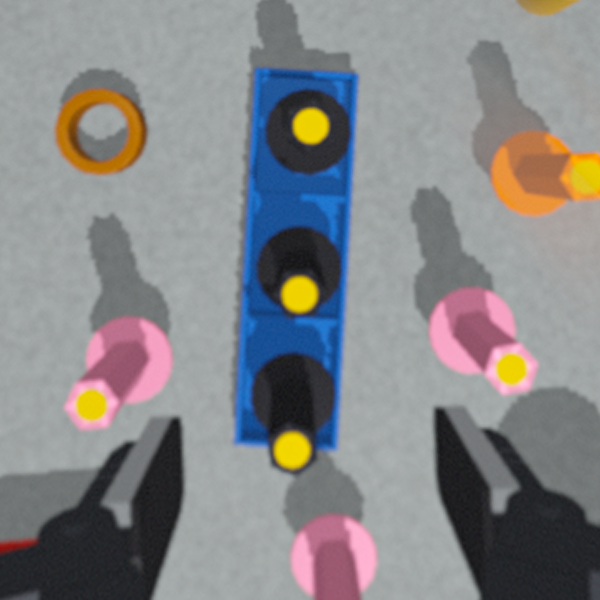

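The wrist view shows the three drivers in the rack, with caps at about (264,91), (255,178) and (249,247) in original pixels. Next I need the yaw of each handle, so I'll boost the contrast.

```bash
python3 - <<'E'
from h import *
Z=np.load('w2.npz'); im,d,V=Z['im'],Z['d'],Z['V']
T=[]
for uv in [(264.4,91.3),(255.1,177.8),(249.3,246.7)]:
    c=ray('wrist',uv,0.092,V)
    o=rectify('wrist',im,c,0.092,0.025,0.0002,V).astype(float)
    g=np.clip(o*5,0,255).astype(np.uint8); T.append(g)
save(np.hstack(T),'hx.png',1.05)
E
```

```text
(no output)
```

View pics/hx.png

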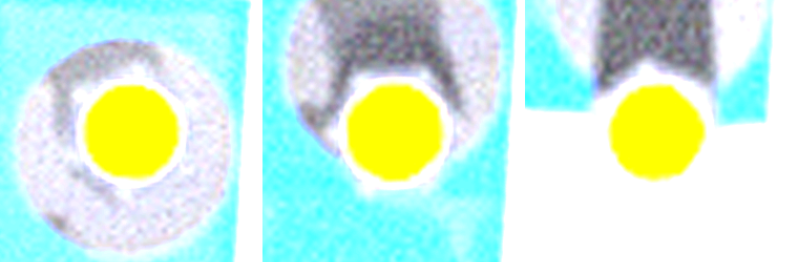

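```bash
python3 - <<'E'
from h import *
Z=np.load('w2.npz'); im,d,V=Z['im'],Z['d'],Z['V']
T=[]
for uv in [(264.4,91.3),(255.1,177.8),(249.3,246.7)]:
    c=ray('wrist',uv,0.092,V)
    o=rectify('wrist',im,c,0.092,0.025,0.0002,V).astype(float)
    o=cv2.GaussianBlur(o,(0,0),2.5)
    g=np.clip((o.mean(-1)-12)*6,0,255).astype(np.uint8); T.append(cv2.cvtColor(g,cv2.COLOR_GRAY2RGB))
save(np.hstack(T),'hx2.png',1.05)
im2,_=get_image('top')
for n in ['top','scene']:
    im2,_=get_image(n); T=[]
    for p in [(.504,-.071,.092),(.4985,-.1557,.092),(.494,-.235,.092)]:
        o=rectify(n,im2,p,0.092,0.025,0.0002).astype(float); o=cv2.GaussianBlur(o,(0,0),2.5)
        g=np.clip((o.mean(-1)-12)*5,0,255).astype(np.uint8); T.append(cv2.cvtColor(g,cv2.COLOR_GRAY2RGB))
    save(np.hstack(T),f'hx_{n}.png',1.05)
E
```

```text
(no output)
```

View pics/hx2.png

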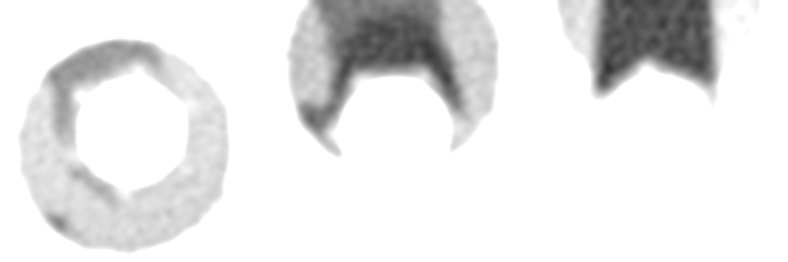

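View pics/hx_scene.png

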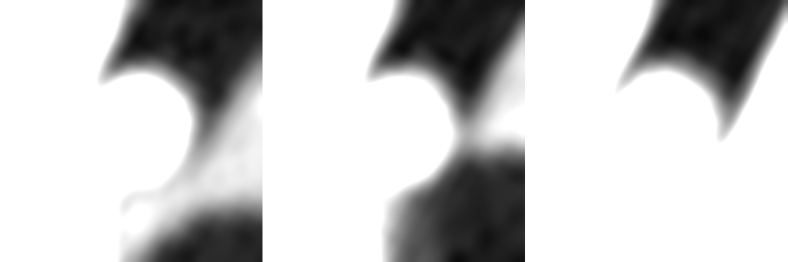

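Driver 1's flats are at about -4°, driver 2's at about 27° and driver 3's at about 8°. The nut's flats are at about 0°. I'll start with driver 1, which means tool yaw 86.

```bash
python3 - <<'E'
from h import *
goal([0.505,-0.070,0.13],85.6);goal([0.505,-0.070,0.046],85.6)
E
```

```text
delta cm [ 8.39  0.74 10.94] rot deg [-0.02 -0.04  6.65] rows >= 2.8
delta cm [ 8.38  0.74 19.34] rot deg [-0.02 -0.04  6.65] rows >= 4.2
```

{"fn": "apply_moves", "kwargs": {
  "deltas": "6 8.4 0.75 5 0 0 6.5; 6 8.4 0.75 9 0 0 6.5; 6 8.4 0.75 13 0 0 6.5; 6 8.4 0.75 16.5 0 0 6.5; 6 8.4 0.75 19.3 0 0 6.5; 6 8.4 0.75 19.3 0 0 6.5; 1.5 8.4 0.75 19.3 0 0 6.5; 1.5 8.4 0.75 19.3 0 0 6.5; 1.5 8.4 0.75 19.3 0 0 6.5; 1.5 8.4 0.75 19.3 0 0 6.5",
  "force": 40
}}

```text
time: 4.4
ee_pos: [0.5058, -0.0721, 0.0481]
ee_rot: [0.734, 0.679, 0.001, 0.001]
wrist_force: [-1.5, 0.6, 10.0]
grip_width: 0.0236
```

```bash
python3 - <<'E'
from h import *
s=sense(); print(s['ee_pos'],yaw(),s['time'],s['qvel'].round(3),s['wrist_force'],s['grip_width'])
im,d=get_image('wrist'); save(im,'w3.png',1.5); im,d=get_image('scene'); save(cv2.resize(im[80:200,180:340],None,fx=4.5,fy=4.5),'s3.png')
E
```

```text
[ 0.50581174 -0.07212897  0.04814494] 85.55536236177097 4.4 [ 0.003  0.001 -0.002 -0.    -0.     0.002  0.   ] [-1.45749189  0.60723326  9.98009509] 0.02355213270978969
```

View pics/w3.png

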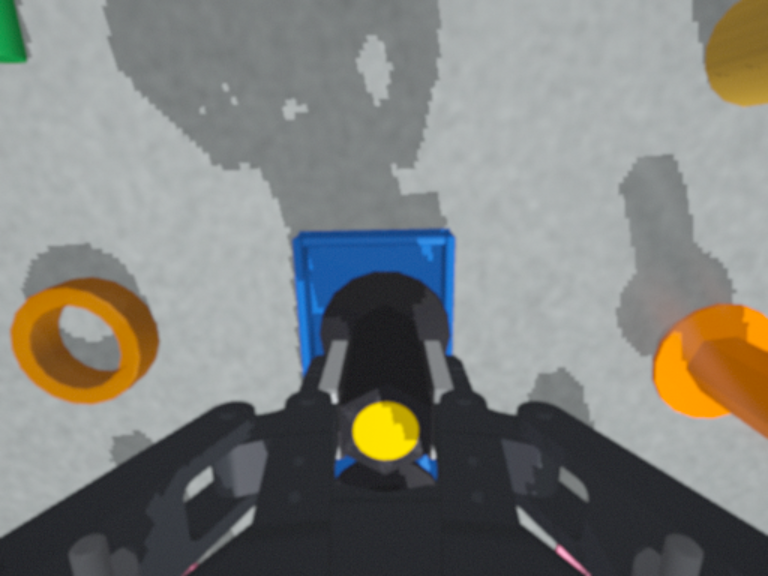

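View pics/s3.png

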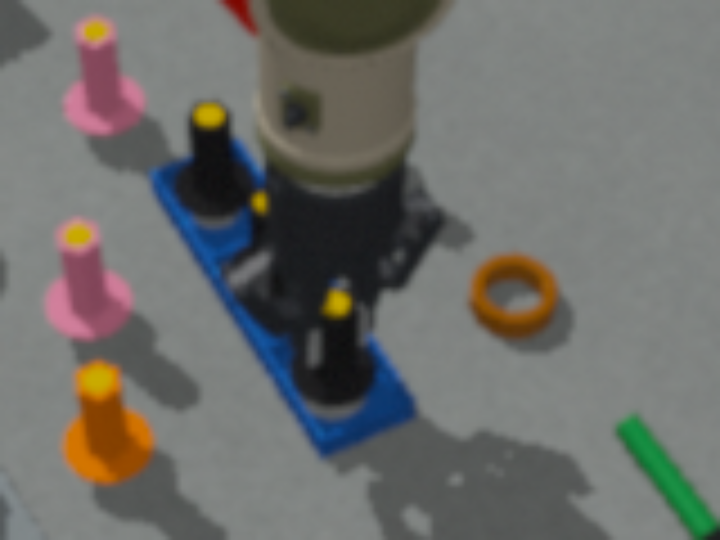

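Driver 1 is gripped at 23.6 mm, which matches the 24 mm flats. Before lifting, I'll measure where its axis sits in the tool.

```bash
python3 - <<'E'
from h import *
s=sense()
im=cv2.cvtColor(cv2.imread('pics/w3.png'),cv2.COLOR_BGR2RGB); im=cv2.resize(im,(512,384),interpolation=cv2.INTER_AREA); hsv=cv2.cvtColor(im,cv2.COLOR_RGB2HSV)
ye=((hsv[...,0]>15)&(hsv[...,0]<35)&(hsv[...,1]>150)&(hsv[...,2]>120)).astype(np.uint8)
k,l,st,ce=cv2.connectedComponentsWithStats(ye)
for i in range(1,k):
    if st[i,4]>300 and 200<ce[i][0]<300:
        p=ray('wrist',ce[i],0.094); print(ce[i],st[i],p,'in tool',R.from_quat(s['ee_rot']).inv().apply(p-s['ee_pos']).round(4))
goal([0.505,-0.070,0.046],85.6)
E
```

```text
[256.51287554 286.99785408] [ 234  268   45   39 1398] [ 0.50626912 -0.06683107  0.094     ] in tool [ 0.0053  0.0002 -0.0459]
delta cm [ 0.21 -0.1   0.21] rot deg [ 0.16 -0.02 -0.05] rows >= 0.1
```

```bash
python3 - <<'E'
from h import *
q=sense()['ee_rot']; p0=[0.505,-0.0701,0.0465]
goal([0.505,-0.07,0.15],85.6,p0,q)
goal([0.5588,0.177,0.12],90,p0,q)
E
```

```text
delta cm [ 1.000e-02  3.000e-02 -1.035e+01] rot deg [ 0.16 -0.02 -0.05] rows >= 2.1
delta cm [25.06  3.47 -7.33] rot deg [ 0.16 -0.01 -4.45] rows >= 5.3
```

{"fn": "apply_moves", "kwargs": {
  "deltas": "1.5 0 0 -2.5 0 0 0; 1.5 0 0 -6 0 0 0; 1.5 0 0 -10 0 0 0; 1.5 0 0 -12 0 0 0; 1.5 0 0 -12 0 0 0",
  "force": 60
}}

```text
time: 5.0
ee_pos: [0.5064, -0.0723, 0.17]
ee_rot: [0.734, 0.679, 0.002, 0.002]
wrist_force: [0.4, 0.7, -2.4]
grip_width: 0.0232
```

```bash
python3 - <<'E'
from h import *
s=sense(); print(s['ee_pos'],yaw(),s['time'],s['wrist_force'],s['grip_width'])
im,d=get_image('scene'); save(cv2.resize(im[60:220,180:340],None,fx=3.7,fy=3.7,interpolation=cv2.INTER_CUBIC),'s4.png')
p0=s['ee_pos']; q=s['ee_rot']
goal([0.5588,0.177,0.12],90,p0,q);goal([0.5588,0.177,0.08],90,p0,q)
E
```

```text
[ 0.50641024 -0.07229258  0.16999272] 85.54608633095286 5.0 [ 0.39380244  0.70745884 -2.39228372] 0.0232194911277284
delta cm [25.26  3.26  5.04] rot deg [ 0.35 -0.03 -4.45] rows >= 5.2
delta cm [25.25  3.23  9.04] rot deg [ 0.35 -0.03 -4.45] rows >= 5.4
```

View pics/s4.png

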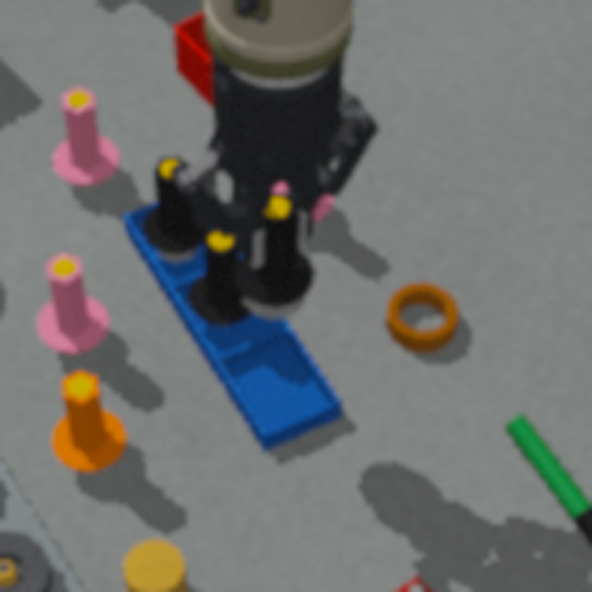

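```bash
python3 - <<'E'
from h import *
for i in range(5):
    s=sense(); print(s['time'],s['ee_pos'].round(4),s['qpos'].round(4),s['qvel'].round(3)); get_image('top')
p0=s['ee_pos']; q=s['ee_rot']
goal([0.5588,0.177,0.12],90,p0,q);goal([0.5588,0.177,0.08],90,p0,q)
E
```

```text
5.05 [ 0.5057 -0.072   0.1683] [-0.1941  0.4508  0.3124  2.1634 -0.2572  0.5575  0.2305] [ 0.012  0.045 -0.02   0.024 -0.009 -0.019  0.007]
5.1 [ 0.505  -0.0719  0.1672] [-0.1936  0.4527  0.3116  2.1642 -0.2574  0.557   0.2306] [ 0.008  0.032 -0.012  0.01  -0.003 -0.004  0.001]
5.15 [ 0.5046 -0.0719  0.1664] [-0.1932  0.4541  0.3112  2.1646 -0.2574  0.5569  0.2306] [ 0.007  0.021 -0.004  0.004 -0.001  0.002 -0.001]
5.2 [ 0.5044 -0.072   0.1659] [-0.1929  0.455   0.311   2.1648 -0.2574  0.557   0.2306] [ 0.005  0.016  0.001 -0.001  0.     0.002 -0.002]
5.25 [ 0.5043 -0.0721  0.1657] [-0.1928  0.4555  0.311   2.1646 -0.2573  0.5571  0.2305] [-0.     0.007  0.001 -0.002  0.001  0.003 -0.001]
delta cm [25.26  3.51  4.56] rot deg [-0.1  -0.   -4.45] rows >= 5.2
delta cm [25.26  3.51  8.56] rot deg [-0.1  -0.   -4.45] rows >= 5.4
```

{"fn": "apply_moves", "kwargs": {
  "deltas": "1.5 25.3 3.5 2 0 0 -4.4; 1.5 25.3 3.5 2 0 0 -4.4; 1.5 25.3 3.5 2 0 0 -4.4; 1.5 25.3 3.5 4.5 0 0 -4.4; 1.5 25.3 3.5 6.5 0 0 -4.4; 1.5 25.3 3.5 7.5 0 0 -4.4; 1.5 25.3 3.5 7.5 0 0 -4.4; 1.5 25.3 3.5 7.5 0 0 -4.4; 1.5 25.3 3.5 7.5 0 0 -4.4; 1.5 25.3 3.5 7.5 0 0 -4.4"
}}

```text
time: 6.3
ee_pos: [0.56, 0.1757, 0.0925]
ee_rot: [0.708, 0.706, 0.0, 0.0]
wrist_force: [0.2, -0.8, -2.3]
grip_width: 0.0234
```

```bash
python3 - <<'E'
from h import *
s=sense(); print(s['ee_pos'],yaw(),s['time'],s['wrist_force'],s['grip_width'],s['qvel'].round(3))
im,d=get_image('wrist'); save(im,'w5.png',1.5); np.savez('w5.npz',im=im,d=d,V=K('wrist')[3])
im,d=get_image('scene'); save(cv2.resize(im[160:320,200:360],None,fx=3.7,fy=3.7,interpolation=cv2.INTER_CUBIC),'s5.png')
s=sense(); print(s['ee_pos'],yaw())
goal([0.5588,0.177,0.07],90)
E
```

```text
[0.55996381 0.17574178 0.0924756 ] 89.81389282696455 6.3 [ 0.24635497 -0.83132273 -2.30715195] 0.023424326293767207 [-0.003 -0.003 -0.005 -0.002 -0.001 -0.002 -0.001]
[0.55992965 0.17630124 0.09247322] 89.85018861001161
delta cm [ 0.07 -0.12  2.25] rot deg [ 0.07 -0.02 -0.15] rows >= 0.5
```

View pics/w5.png

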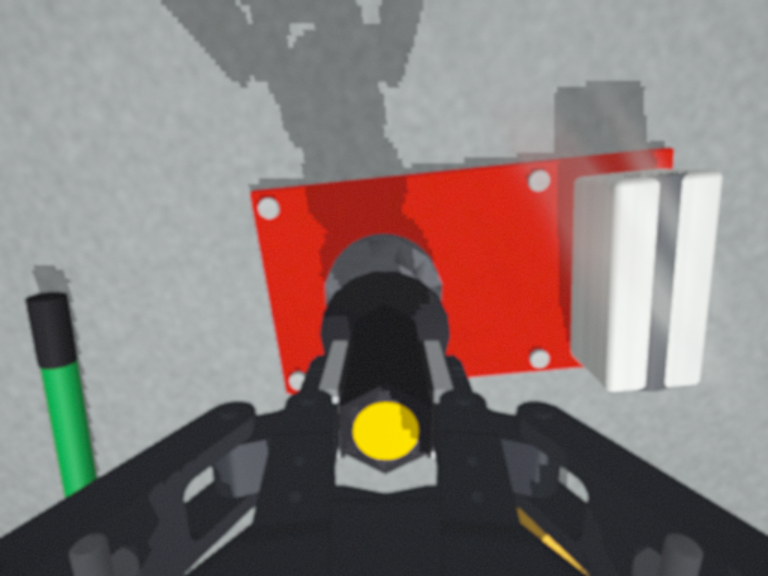

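View pics/s5.png

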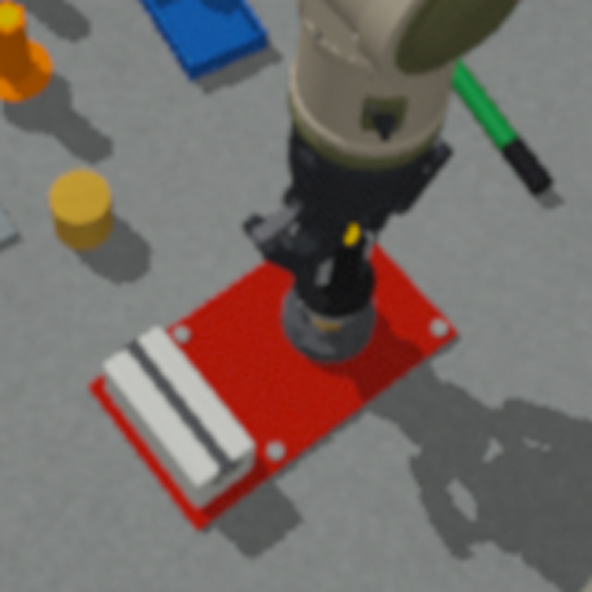

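```bash
python3 - <<'E'
from h import *
Z=np.load('w5.npz'); im,d,V=Z['im'],Z['d'],Z['V']
for nm,c,z in(('hub',[0.559,0.18],0.024),('flange',[0.559,0.18],0.0715)):
    o=rectify('wrist',im,c,z,0.05,0.0002,V); save(o,nm+'5.png')
col=im[130:220,257].astype(int); print([(130+i,tuple(v)) for i,v in enumerate(col) if 20<i<66][::2])
for r in (155,156,157): print('hub edge',r,ray('wrist',(257,r),0.024,V)-[0,.031,0])
for r in (180,182,184): print('fl edge',r,ray('wrist',(257,r),0.0715,V)-[0,.027,0])
E
```

```text
[(151, (np.int64(164), np.int64(34), np.int64(26))), (153, (np.int64(163), np.int64(30), np.int64(22))), (155, (np.int64(142), np.int64(47), np.int64(48))), (157, (np.int64(68), np.int64(69), np.int64(74))), (159, (np.int64(75), np.int64(77), np.int64(81))), (161, (np.int64(71), np.int64(75), np.int64(78))), (163, (np.int64(78), np.int64(79), np.int64(84))), (165, (np.int64(77), np.int64(79), np.int64(83))), (167, (np.int64(78), np.int64(81), np.int64(84))), (169, (np.int64(79), np.int64(80), np.int64(85))), (171, (np.int64(79), np.int64(82), np.int64(87))), (173, (np.int64(81), np.int64(84), np.int64(88))), (175, (np.int64(82), np.int64(83), np.int64(87))), (177, (np.int64(80), np.int64(81), np.int64(86))), (179, (np.int64(77), np.int64(79), np.int64(83))), (181, (np.int64(51), np.int64(53), np.int64(55))), (183, (np.int64(36), np.int64(36), np.int64(40))), (185, (np.int64(38), np.int64(35), np.int64(41))), (187, (np.int64(37), np.int64(34), np.int64(36))), (189, (np.int64(29), np.int64(30), np.int64(31))), (191, (np.int64(37), np.int64(39), np.int64(38))), (193, (np.int64(35), np.int64(35), np.int64(36))), (195, (np.int64(35), np.int64(35), np.int64(36)))]
hub edge 155 [0.56064271 0.18310643 0.024     ]
hub edge 156 [0.56064046 0.18237002 0.024     ]
hub edge 157 [0.56063821 0.18163218 0.024     ]
fl edge 180 [0.56052843 0.17992427 0.0715    ]
fl edge 182 [0.56052478 0.17872671 0.0715    ]
fl edge 184 [0.5605211  0.17752439 0.0715    ]
```

View pics/hub5.png

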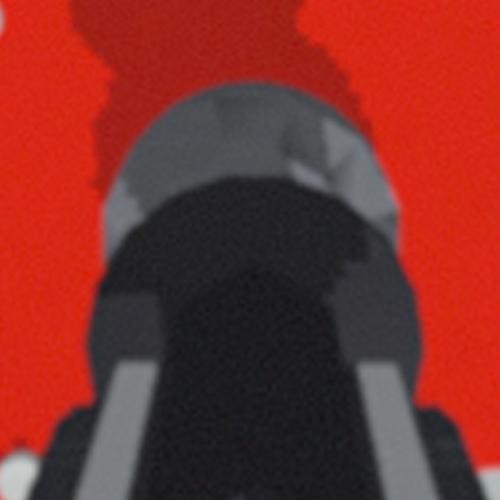

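View pics/flange5.png

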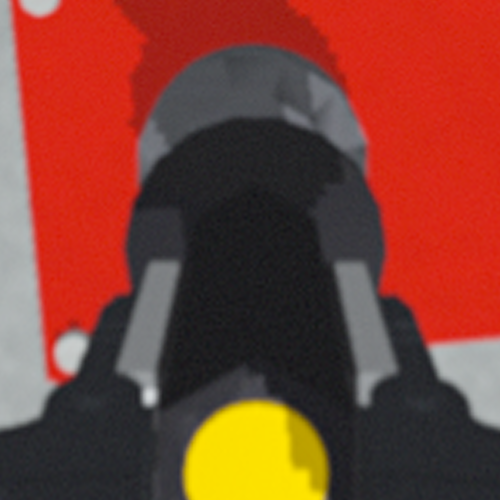

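The wrist view shows the hub's axis 1 to 3 mm from the driver's in +y and about 1 mm in -x. I'll correct for that and lower in small steps.

{"fn": "apply_moves", "kwargs": {
  "deltas": "1.5 0.2 -0.1 0.5 0 0 0; 1.5 0.2 -0.1 1 0 0 0; 1.5 0.2 -0.1 1.5 0 0 0; 1.5 0.2 -0.1 2 0 0 0; 1.5 0.2 -0.1 2.4 0 0 0; 1.5 0.2 -0.1 2.8 0 0 0; 1.5 0.2 -0.1 3 0 0 0; 1.5 0.2 -0.1 3 0 0 0"
}}

```text
time: 7.2
ee_pos: [0.5586, 0.1783, 0.0666]
ee_rot: [0.708, 0.706, 0.001, -0.0]
wrist_force: [-15.3, -6.4, 66.8]
grip_width: 0.0236
```

```bash
python3 - <<'E'
from h import *
s=sense(); print(s['ee_pos'],yaw(),s['time'],s['wrist_force'],s['torque'],s['grip_width'],s['qvel'].round(3))
E
```

```text
[0.55864839 0.17828588 0.06657297] 89.82036132991838 7.2 [-15.28445488  -6.37585806  66.80957351] [-1.08365602  3.89872146 -0.07762935] 0.023584154586080555 [ 0.    -0.    -0.     0.002  0.001 -0.004 -0.001]
```

Driver 1 stopped with its mouth about 8.5 mm above the seat, under 67 N. That means it doesn't fit or is caught on the rim. To decide which, I'll compare how much of each socket showed in the first scene picture.

```bash
python3 - <<'E'
from h import *
im=cv2.cvtColor(cv2.imread('pics/scene0.png'),cv2.COLOR_BGR2RGB)
c=im[140:275,310:415]; save(np.clip(cv2.resize(c,None,fx=4.4,fy=4.4,interpolation=cv2.INTER_CUBIC).astype(int)*1.6,0,255).astype(np.uint8),'s0c.png')
E
```

```text
(no output)
```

View pics/s0c.png

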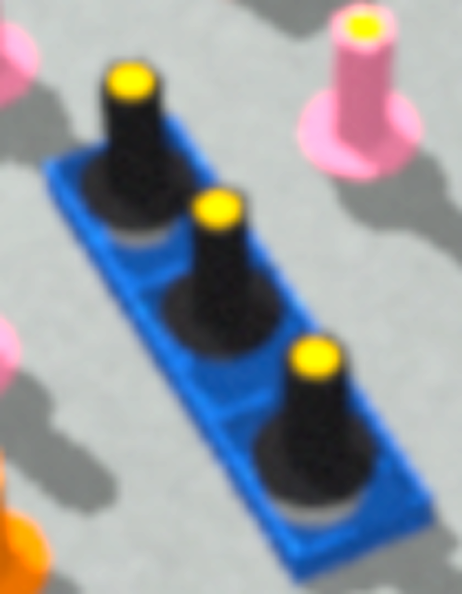

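In the first scene picture the visible socket bands work out to about 43 mm for driver 1 and about 35 mm for driver 3. Driver 2's is hidden, so its socket is the smallest. Driver 1 is therefore the 27 size: its socket sits on the recess rim and it doesn't fit. I'll return it to its pocket, and driver 3 should be the 21.

{"fn": "apply_moves", "kwargs": {
  "deltas": "1.5 0 0 -2 0 0 0; 1.5 0 0 -6 0 0 0; 1.5 0 0 -8 0 0 0; 1.5 0 0 -8 0 0 0"
}}

```text
time: 7.6
ee_pos: [0.56, 0.1797, 0.1441]
ee_rot: [0.707, 0.707, 0.002, 0.001]
wrist_force: [1.0, 0.2, -1.9]
grip_width: 0.0238
```

```bash
python3 - <<'E'
from h import *
for i in range(3):
    s=sense(); im,d=get_image('wrist')
s=sense(); print(s['ee_pos'],yaw(),s['time'],s['wrist_force'],s['qvel'].round(3))
save(im,'w6.png',1.5)
goal([0.5055,-0.072,0.13],88);goal([0.5055,-0.072,0.0495],88)
E
```

```text
[0.55794062 0.17932031 0.1406938 ] 89.95917118078108 7.75 [ 0.1299121  -0.29589697 -3.36243379] [ 0.002  0.014 -0.005  0.004  0.001  0.     0.001]
delta cm [-25.14  -5.23   1.08] rot deg [-0.06  0.02  1.96] rows >= 5.1
delta cm [-25.13  -5.22   9.13] rot deg [-0.06  0.02  1.96] rows >= 5.4
```

View pics/w6.png

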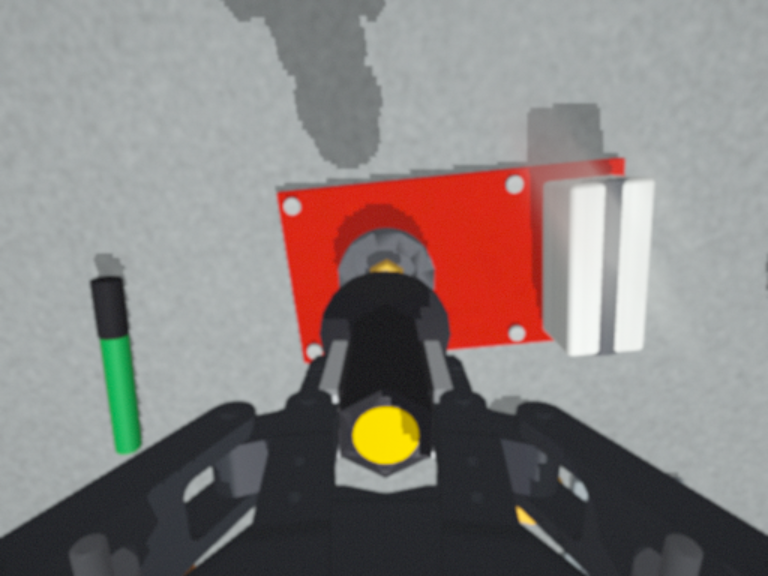

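{"fn": "apply_moves", "kwargs": {
  "deltas": "1.5 -25.1 -5.2 0 0 0 2; 1.5 -25.1 -5.2 0 0 0 2; 1.5 -25.1 -5.2 0 0 0 2; 1.5 -25.1 -5.2 0 0 0 2; 1.5 -25.1 -5.2 0 0 0 2; 1.5 -25.1 -5.2 1 0 0 2; 1.5 -25.1 -5.2 4 0 0 2; 1.5 -25.1 -5.2 6.5 0 0 2; 1.5 -25.1 -5.2 8 0 0 2; 1.5 -25.1 -5.2 8 0 0 2"
}}

```text
time: 8.75
ee_pos: [0.5046, -0.0713, 0.0586]
ee_rot: [0.72, 0.694, -0.002, -0.002]
wrist_force: [-0.5, -0.2, -1.8]
grip_width: 0.0233
```

```bash
python3 - <<'E'
from h import *
im,d=get_image('wrist'); save(im,'w7.png',1.5)
s=sense(); print(s['ee_pos'],yaw(),s['time'],s['wrist_force'],s['qvel'].round(3))
goal([0.5055,-0.072,0.049],88)
E
```

```text
[ 0.50513631 -0.07147789  0.05988998] 87.93699847610695 8.8 [ 0.8907977   0.66187722 -1.30396618] [-0.011 -0.038  0.019 -0.011  0.005  0.015 -0.003]
delta cm [-0.05  0.04  1.09] rot deg [-0.22 -0.01 -0.06] rows >= 0.2
```

View pics/w7.png

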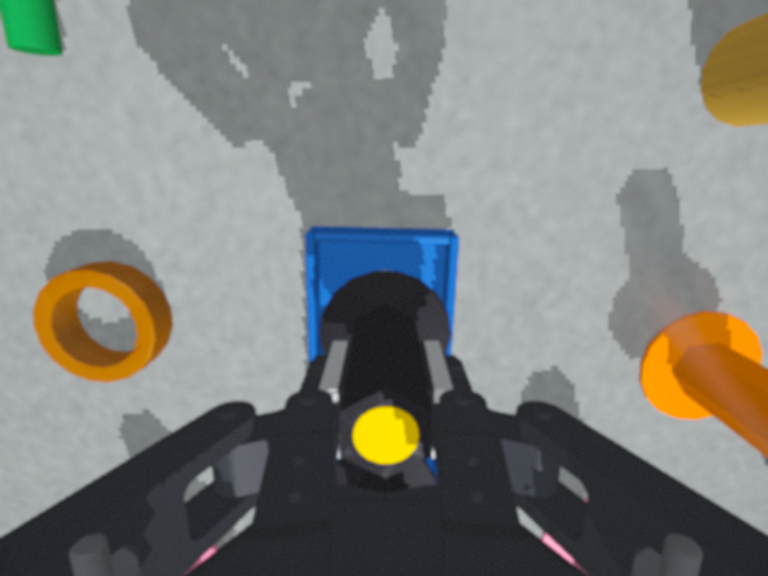

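{"fn": "apply_moves", "kwargs": {
  "deltas": "1.5 0 0 0.6 0 0 0; 1.5 0 0 1.2 0 0 0; 1.5 0 0 1.25 0 0 0; 1.5 0 0 1.25 0 0 0; 5.5 0 0 1.25 0 0 0; 5.5 0 0 1.25 0 0 0; 5.5 0 0 0.5 0 0 0; 5.5 0 0 -4 0 0 0; 5.5 0 0 -8.5 0 0 0; 5.5 0 0 -11 0 0 0"
}}

```text
time: 9.8
ee_pos: [0.5069, -0.072, 0.1751]
ee_rot: [0.72, 0.694, 0.001, 0.001]
wrist_force: [-0.0, 1.2, -0.2]
grip_width: 0.0549
```

```bash
python3 - <<'E'
from h import *
im,d=get_image('scene'); save(cv2.resize(im[80:200,180:340],None,fx=4.5,fy=4.5,interpolation=cv2.INTER_CUBIC),'s8.png')
im,d=get_image('top')
s=sense(); print(s['ee_pos'],yaw(),s['time'],s['wrist_force'],s['qvel'].round(3),s['grip_width'])
goal([0.496,-0.233,0.24],92); goal([0.496,-0.233,0.165],92)
E
```

```text
[ 0.50795617 -0.07186377  0.17551671] 87.93890560464207 9.9 [ 0.42951547  0.19781226 -1.01053299] [ 0.016  0.06  -0.04   0.04  -0.026 -0.065  0.022] 0.05499747490677773
delta cm [-16.14  -0.57  -6.46] rot deg [ 0.38 -0.01 -4.06] rows >= 3.5
delta cm [-16.15  -0.62   1.04] rot deg [ 0.38 -0.01 -4.06] rows >= 3.2
```

View pics/s8.png

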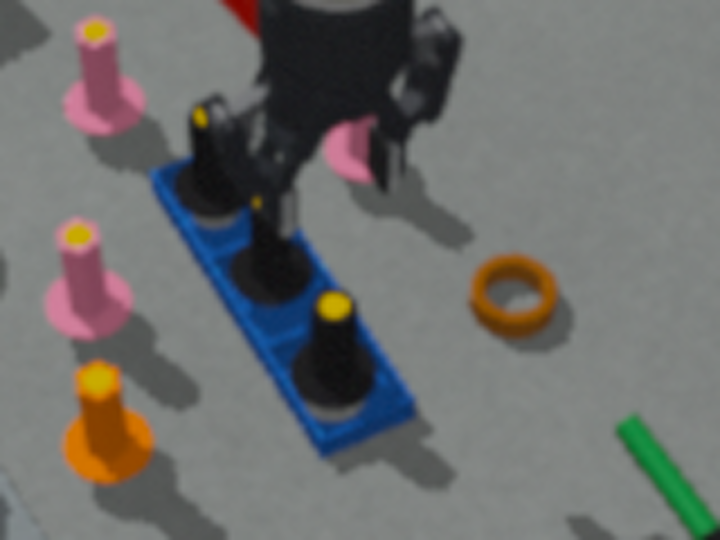

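Driver 1 stands upright in its pocket again. Now I'll look down on driver 3.

{"fn": "apply_moves", "kwargs": {
  "deltas": "6 -16.2 -0.7 -2.5 0 0 -6; 6 -16.2 -0.7 -2.5 0 0 -6; 6 -16.2 -0.7 -2.5 0 0 -6; 6 -16.2 -0.7 -2.5 0 0 -6; 6 -16.2 -0.7 -2.5 0 0 -6; 6 -16.2 -0.7 -2.5 0 0 -6"
}}

```text
time: 10.5
ee_pos: [0.4932, -0.2323, 0.196]
ee_rot: [0.682, 0.731, 0.0, -0.001]
wrist_force: [-0.4, 0.4, 0.9]
grip_width: 0.0599
```

```bash
python3 - <<'E'
from h import *
get_image('top'); get_image('top')
s=sense(); print(s['ee_pos'],yaw(),s['time'],s['qvel'].round(3))
im,d=get_image('wrist'); V=K('wrist')[3]; save(im,'w9.png',1.5); np.savez('w9.npz',im=im,d=d,V=V)
hsv=cv2.cvtColor(im,cv2.COLOR_RGB2HSV)
ye=((hsv[...,0]>15)&(hsv[...,0]<35)&(hsv[...,1]>150)&(hsv[...,2]>120)).astype(np.uint8)
k,l,st,ce=cv2.connectedComponentsWithStats(ye); T=[]
for i in range(1,k):
    if st[i,4]>100:
        c=ray('wrist',ce[i],0.094,V); print(ce[i],st[i],c.round(4))
        if abs(c[0]-.5)<.03:
            o=rectify('wrist',im,ray('wrist',ce[i],.092,V),0.092,0.025,0.0002,V).astype(float); o=cv2.GaussianBlur(o,(0,0),2.)
            T.append(cv2.cvtColor(np.clip((o.mean(-1)-12)*5,0,255).astype(np.uint8),cv2.COLOR_GRAY2RGB))
save(np.hstack(T),'hx9.png',1)
goal([0.4955,-0.233,0.046],98)
E
```

```text
[ 0.49353623 -0.23131538  0.19604599] 94.07581304363403 10.6 [-0.01  -0.003  0.002 -0.004  0.    -0.     0.004]
[150.01470588  18.8370098 ] [118   0  57  36 816] [ 0.4042 -0.1017  0.094 ]
[433.4181591   47.01249479] [ 393   20   88   59 2401] [ 0.6213 -0.1056  0.094 ]
[502.43917526  87.27628866] [491  71  21  31 485] [ 0.6832 -0.1305  0.094 ]
[270.55399061 100.75821596] [260  89  23  24 426] [ 0.4996 -0.1538  0.094 ]
[389.91855204 157.47963801] [382 150  17  16 221] [ 0.6049 -0.1926  0.094 ]
[143.54032258 160.25806452] [135 152  18  18 248] [ 0.3954 -0.2099  0.094 ]
[258.61651917 192.7079646 ] [248 183  22  20 339] [ 0.4956 -0.2317  0.094 ]
[276.31944444 291.78472222] [270 286  14  13 144] [ 0.5202 -0.3312  0.094 ]
delta cm [-0.19  0.18 15.01] rot deg [-0.04 -0.06 -3.91] rows >= 3.0
```

View pics/w9.png

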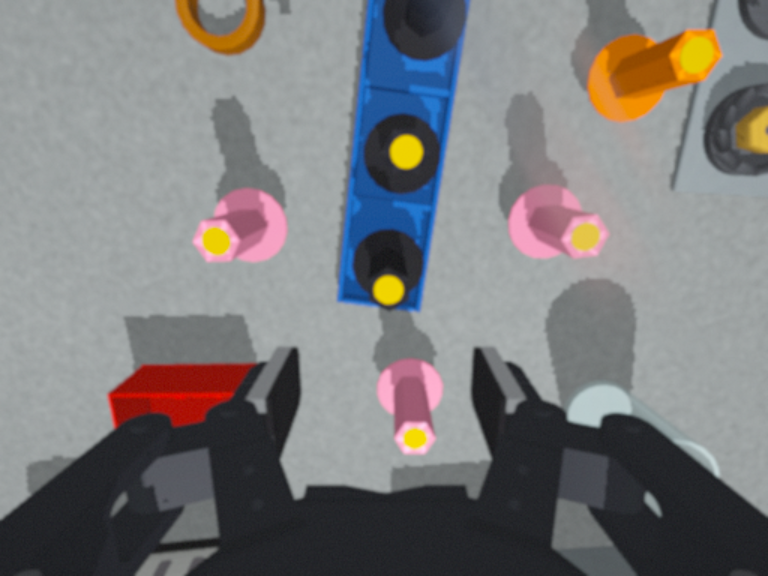

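View pics/hx9.png

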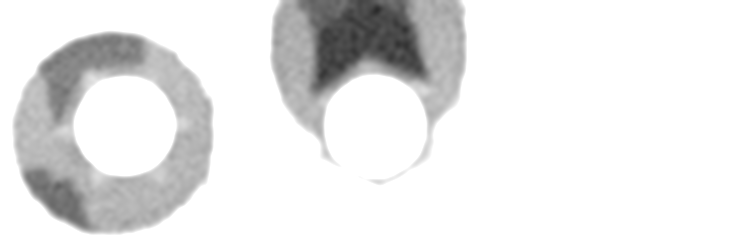

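Driver 3's flats are at about 4°, so I'll keep the present yaw and go down to grip it.

{"fn": "apply_moves", "kwargs": {
  "deltas": "6 -0.3 0.15 4 0 0 0; 6 -0.3 0.15 8.5 0 0 0; 6 -0.3 0.15 12.5 0 0 0; 6 -0.3 0.15 15 0 0 0; 6 -0.3 0.15 15 0 0 0; 1.5 -0.3 0.15 15 0 0 0; 1.5 -0.3 0.15 15 0 0 0; 1.5 -0.3 0.15 15 0 0 0; 1.5 -0.3 0.15 15 0 0 0; 1.5 -0.3 0.15 15 0 0 0",
  "force": 40
}}

```text
time: 11.65
ee_pos: [0.4961, -0.2363, 0.0481]
ee_rot: [0.682, 0.731, 0.001, 0.001]
wrist_force: [-0.5, 1.9, 9.5]
grip_width: 0.0233
```

```bash
python3 - <<'E'
from h import *
s=sense(); print(s['ee_pos'],yaw(),s['time'],s['qvel'].round(3),s['wrist_force'],s['grip_width'])
im,d=get_image('wrist'); save(im,'w10.png',1.5)
hsv=cv2.cvtColor(im,cv2.COLOR_RGB2HSV)
ye=((hsv[...,0]>15)&(hsv[...,0]<35)&(hsv[...,1]>150)&(hsv[...,2]>120)).astype(np.uint8)
k,l,st,ce=cv2.connectedComponentsWithStats(ye)
for i in range(1,k):
    if st[i,4]>300 and 200<ce[i][0]<300:
        p=ray('wrist',ce[i],0.094); print(ce[i],st[i],p,'in tool',R.from_quat(s['ee_rot']).inv().apply(p-s['ee_pos']).round(4))
E
```

```text
[ 0.49612695 -0.23627493  0.04812789] 93.95537695190431 11.65 [-0.001  0.002  0.     0.     0.     0.001 -0.   ] [-0.51344086  1.91514734  9.52556948] 0.02334238781901463
[284.33646322  71.03286385] [ 257   42   55   59 2556] [ 0.49919652 -0.15393091  0.094     ] in tool [ 0.0819  0.0089 -0.0459]
[256.71997106 286.1316932 ] [ 235  267   45   39 1382] [ 0.49593807 -0.23054481  0.094     ] in tool [ 0.0057  0.0003 -0.0459]
```

View pics/w10.png

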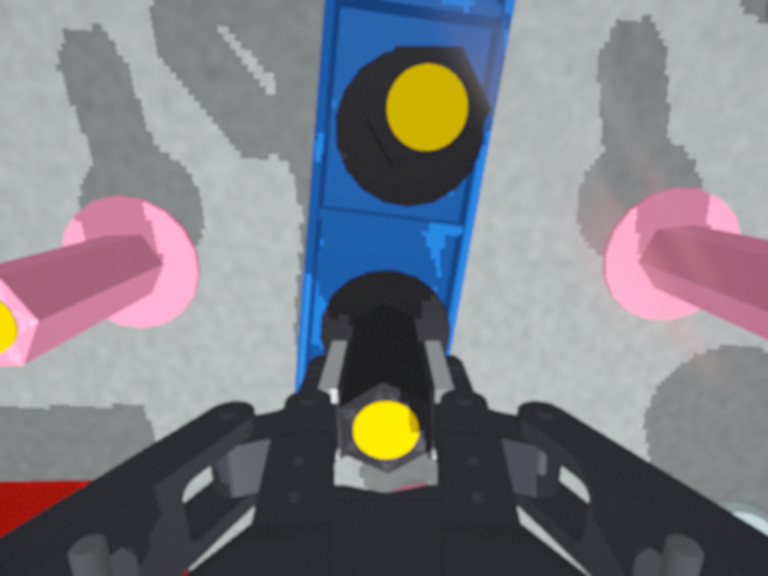

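{"fn": "apply_moves", "kwargs": {
  "deltas": "1.5 0 0 -2.5 0 0 0; 1.5 0 0 -6 0 0 0; 1.5 0 0 -10 0 0 0; 1.5 0 0 -13.5 0 0 0; 1.5 0 0 -13.5 0 0 0; 1.5 0 0 -13.5 0 0 0",
  "force": 60
}}

```text
time: 12.3
ee_pos: [0.4954, -0.236, 0.1826]
ee_rot: [0.682, 0.731, 0.001, 0.001]
wrist_force: [-0.6, 0.1, -2.6]
grip_width: 0.0236
```

```bash
python3 - <<'E'
from h import *
im,d=get_image('scene'); save(cv2.resize(im[60:220,160:320],None,fx=3.7,fy=3.7,interpolation=cv2.INTER_CUBIC),'s11.png')
get_image('top');get_image('top')
s=sense(); print(s['ee_pos'],yaw(),s['time'],s['qvel'].round(3),s['grip_width'],s['wrist_force'])
goal([0.5588,0.178,0.10],90)
E
```

```text
[ 0.4944588  -0.23569899  0.18052733] 93.95590238230187 12.45 [ 0.003  0.009 -0.001 -0.002  0.001  0.003 -0.003] 0.02334532308668551 [ 0.06460852 -0.21256168 -2.9669779 ]
delta cm [40.82  9.29  8.07] rot deg [-0.1  -0.05  3.96] rows >= 8.5
```

View pics/s11.png

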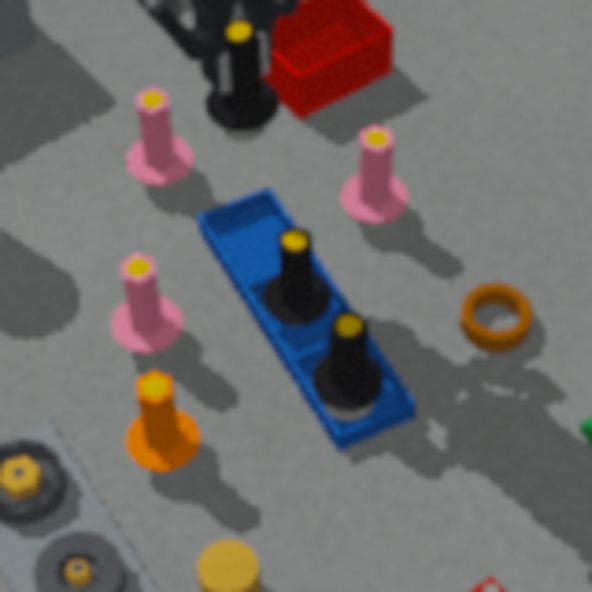

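Driver 3 is lifted clear and the other two stand in the rack. Next I carry driver 3 over the nut.

{"fn": "apply_moves", "kwargs": {
  "deltas": "1.5 40.8 9.3 0 0 0 4; 1.5 40.8 9.3 0 0 0 4; 1.5 40.8 9.3 0 0 0 4; 1.5 40.8 9.3 0 0 0 4; 1.5 40.8 9.3 0 0 0 4; 1.5 40.8 9.3 0 0 0 4; 1.5 40.8 9.3 2 0 0 4; 1.5 40.8 9.3 5 0 0 4; 1.5 40.8 9.3 8 0 0 4; 1.5 40.8 9.3 8.5 0 0 4"
}}

```text
time: 13.45
ee_pos: [0.557, 0.1815, 0.0909]
ee_rot: [0.705, 0.709, -0.003, -0.002]
wrist_force: [-0.9, -0.3, -3.8]
grip_width: 0.0236
```

```bash
python3 - <<'E'
from h import *
for i in range(4): get_image('scene')
s=sense(); print(s['ee_pos'],yaw(),s['time'],s['qvel'].round(3),s['grip_width'],s['wrist_force'])
im,d=get_image('wrist'); V=K('wrist')[3]; save(im,'w12.png',1.5)
zf=s['ee_pos'][2]-.0441+.023
for nm,z in(('hub',0.024),('flange',zf)):
    save(rectify('wrist',im,[0.559,0.18],z,0.05,0.0002,V),nm+'12.png')
    for r in range(146,196,2): print(nm,r,im[r,257].tolist(),ray('wrist',(257,r),z,V)[1].round(4)-(.031 if nm=='hub' else .027)) if nm else 0
goal([0.5588,0.178,0.07],90)
E
```

```text
[0.55993825 0.17543196 0.09656339] 89.83626035510775 13.65 [ 0.006 -0.028  0.008 -0.008 -0.    -0.002 -0.001] 0.023592743766728076 [ 0.08099274 -1.4989043  -2.17633876]
hub 146 [168, 34, 22] 0.1884
hub 148 [169, 33, 21] 0.1869
hub 150 [168, 33, 24] 0.1855
hub 152 [168, 35, 26] 0.184
hub 154 [132, 55, 56] 0.1825
hub 156 [74, 78, 83] 0.181
hub 158 [76, 79, 83] 0.1794
hub 160 [76, 78, 83] 0.1779
hub 162 [79, 81, 85] 0.1764
hub 164 [79, 82, 86] 0.1749
hub 166 [83, 84, 90] 0.1733
hub 168 [81, 84, 90] 0.1718
hub 170 [85, 88, 92] 0.1703
hub 172 [85, 87, 92] 0.1687
hub 174 [86, 89, 93] 0.1671
hub 176 [81, 83, 89] 0.1656
hub 178 [85, 86, 89] 0.164
hub 180 [70, 63, 56] 0.1624
hub 182 [41, 41, 44] 0.1608
hub 184 [34, 32, 36] 0.1593
hub 186 [35, 34, 39] 0.1577
hub 188 [34, 33, 39] 0.1561
hub 190 [36, 36, 36] 0.1545
hub 192 [37, 38, 40] 0.1528
hub 194 [36, 34, 37] 0.1512
flange 146 [168, 34, 22] 0.1989
flange 148 [169, 33, 21] 0.19770000000000001
flange 150 [168, 33, 24] 0.1966
flange 152 [168, 35, 26] 0.1955
flange 154 [132, 55, 56] 0.1943
flange 156 [74, 78, 83] 0.1932
flange 158 [76, 79, 83] 0.192
flange 160 [76, 78, 83] 0.19090000000000001
flange 162 [79, 81, 85] 0.1897
flange 164 [79, 82, 86] 0.18860000000000002
flange 166 [83, 84, 90] 0.1874
flange 168 [81, 84, 90] 0.1862
flange 170 [85, 88, 92] 0.18510000000000001
flange 172 [85, 87, 92] 0.1839
flange 174 [86, 89, 93] 0.1827
flange 176 [81, 83, 89] 0.1815
flange 178 [85, 86, 89] 0.18030000000000002
flange 180 [70, 63, 56] 0.1791
flange 182 [41, 41, 44] 0.1779
flange 184 [34, 32, 36] 0.1767
flange 186 [35, 34, 39] 0.17550000000000002
flange 188 [34, 33, 39] 0.1743
flange 190 [36, 36, 36] 0.1731
flange 192 [37, 38, 40] 0.1718
flange 194 [36, 34, 37] 0.1706
delta cm [ 0.26 -0.16  2.73] rot deg [ 0.04  0.04 -0.19] rows >= 0.5
```

View pics/hub12.png

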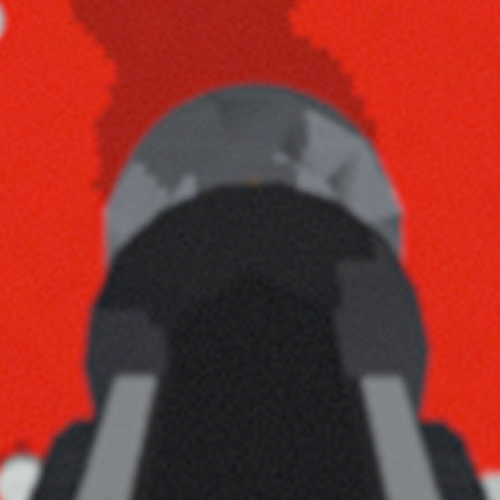

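View pics/flange12.png

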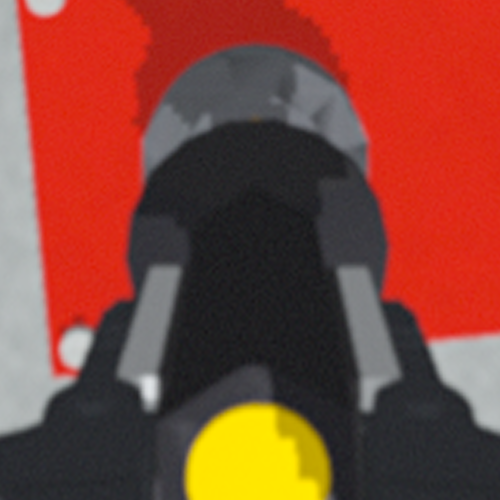

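I'll correct by +3 mm along tool x and -1 mm along tool y, then lower to where a jam would show up as a limited force.

{"fn": "apply_moves", "kwargs": {
  "deltas": "1.5 0.3 -0.1 0.6 0 0 0; 1.5 0.3 -0.1 1.2 0 0 0; 1.5 0.3 -0.1 1.8 0 0 0; 1.5 0.3 -0.1 2.2 0 0 0; 1.5 0.3 -0.1 2.5 0 0 0; 1.5 0.3 -0.1 2.8 0 0 0; 1.5 0.3 -0.1 2.9 0 0 0; 1.5 0.3 -0.1 2.9 0 0 0"
}}

```text
time: 14.5
ee_pos: [0.5593, 0.1791, 0.0678]
ee_rot: [0.708, 0.706, -0.0, 0.001]
wrist_force: [0.4, -2.6, 1.8]
grip_width: 0.0236
```

```bash
python3 - <<'E'
from h import *
s=sense(); print(s['ee_pos'],yaw(),s['time'],s['qvel'].round(3),s['grip_width'],s['wrist_force'],s['torque'])
E
```

```text
[0.55929445 0.1790835  0.06781486] 89.8860985869968 14.5 [-0.    -0.001  0.     0.002 -0.001  0.    -0.002] 0.023637673672453265 [ 0.37807012 -2.5673827   1.849188  ] [-1.1697713  -0.06600832 -0.02076358]
```

Below the nut top with almost no force, so it is entering. I'll continue in steps.

{"fn": "apply_moves", "kwargs": {
  "deltas": "1.5 0 0 0.2 0 0 0; 1.5 0 0 0.4 0 0 0; 1.5 0 0 0.5 0 0 0; 1.5 0 0 0.5 0 0 0"
}}

```text
time: 14.9
ee_pos: [0.5591, 0.1787, 0.0624]
ee_rot: [0.708, 0.706, -0.0, 0.001]
wrist_force: [0.7, -5.6, -1.2]
grip_width: 0.0236
```

```bash
python3 - <<'E'
from h import *
s=sense(); print(s['ee_pos'],yaw(),s['time'],s['grip_width'],s['wrist_force'],s['torque'])
E
```

```text
[0.55912307 0.17865089 0.06244999] 89.86675602195538 14.9 0.023599473925314134 [ 0.6604637  -5.63388083 -1.16449657] [-1.56321232 -0.21215448 -0.01009337]
```

{"fn": "apply_moves", "kwargs": {
  "deltas": "1.5 -0.03 0 0.2 0 0 0; 1.5 -0.05 0 0.4 0 0 0; 1.5 -0.05 0 0.5 0 0 0; 1.5 -0.05 0 0.6 0 0 0; 1.5 -0.05 0 0.6 0 0 0"
}}

```text
time: 15.4
ee_pos: [0.5592, 0.1784, 0.0581]
ee_rot: [0.708, 0.706, 0.0, 0.0]
wrist_force: [-3.6, -6.9, 21.1]
grip_width: 0.0231
```

```bash
python3 - <<'E'
from h import *
s=sense(); print(s['ee_pos'],yaw(),s['time'],s['grip_width'],s['wrist_force'],s['torque'])
E
```

```text
[0.55917658 0.17842504 0.05811499] 89.86323254863277 15.4 0.023066818251206784 [-3.57946224 -6.92798049 21.07775909] [-1.63544692  0.89131796  0.03971885]
```

It sits at TCP z 0.058, the predicted seated height, with 21 N of push. I'll press a little more to confirm it is at the bottom, then look.

{"fn": "apply_moves", "kwargs": {
  "deltas": "1.5 -0.03 0 0.1 0 0 0; 1.5 -0.03 0 0.15 0 0 0; 1.5 -0.03 0 0.15 0 0 0"
}}

```text
time: 15.7
ee_pos: [0.5592, 0.1784, 0.058]
ee_rot: [0.708, 0.706, 0.001, 0.0]
wrist_force: [-7.9, -7.0, 37.4]
grip_width: 0.0233
```

```bash
python3 - <<'E'
from h import *
im,d=get_image('scene'); save(cv2.resize(im[60:330,160:360],None,fx=2.2,fy=2.2,interpolation=cv2.INTER_CUBIC),'s14.png')
W=pts('scene',d); hsv=cv2.cvtColor(im,cv2.COLOR_RGB2HSV); ye=((hsv[...,0]>15)&(hsv[...,0]<35)&(hsv[...,1]>110)&(hsv[...,2]>100)).astype(np.uint8)
k,l,st,ce=cv2.connectedComponentsWithStats(ye)
for i in range(1,k):
    if st[i,4]>8: print(ce[i].round(1),st[i,4],np.median(W[(l==i)&(d>0)],0).round(4))
im,d=get_image('wrist'); save(im,'w14.png',1.5)
s=sense(); print(s['ee_pos'],yaw(),s['time'],s['grip_width'],s['wrist_force'],s['torque'], R.from_quat(s['ee_rot']).apply([0,0,1]))
E
```

```text
[199.5  40.9] 42 [ 0.4127 -0.5534  0.0547]
[200.8  86.5] 18 [ 0.5199 -0.3384  0.087 ]
[261.4  96.8] 16 [ 0.3919 -0.2134  0.0871]
[239.2 124.4] 33 [ 0.4987 -0.1549  0.0919]
[196.8 131.9] 21 [ 0.6073 -0.1954  0.0878]
[253.9 147.4] 37 [ 0.5063 -0.0699  0.0917]
[201.2 164.4] 63 [ 0.6469 -0.0962  0.0876]
[210.1 174.8] 24 [ 0.6276 -0.0958  0.0223]
[198.5 180.6] 64 [ 0.6618 -0.0959  0.0227]
[164.7 188.2] 104 [ 0.7493 -0.1192  0.0255]
[221.7 216.1] 291 [0.6646 0.0358 0.0402]
[180.7 214.4] 37 [ 0.7483 -0.028   0.0238]
[294.2 230.2] 17 [0.5591 0.1883 0.1025]
[0.5592062  0.17837537 0.0579881 ] 89.86457907329495 15.8 0.02356207567039347 [-7.50994657 -8.81260952 37.69757039] [-1.63037261  1.83188423  0.042912  ] [ 1.37385022e-03  8.01841241e-04 -9.99998735e-01]
```

View pics/s14.png

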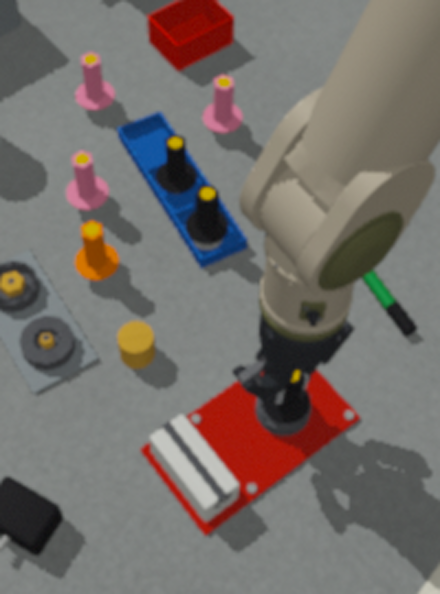

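View pics/w14.png

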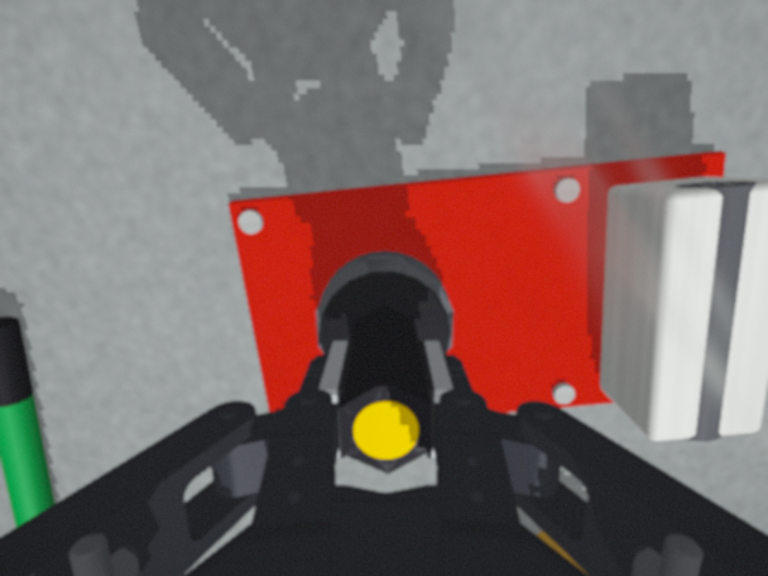

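Pressing harder (37 N) left the height unchanged, so the driver is at the bottom. The cap reads 0.1025 against an expected 0.102 (0.104 less the 2 mm the scene depth reads low). The cap also sits at the same wrist pixel as at the grasp, so it hasn't tilted. I'll ease the push and hand in.

{"fn": "apply_moves", "kwargs": {
  "deltas": "1.5 0 0 -0.15 0 0 0; 1.5 0 0 -0.15 0 0 0; 1.5 0 0 -0.15 0 0 0"
}}

```text
time: 16.1
ee_pos: [0.5592, 0.1784, 0.0581]
ee_rot: [0.708, 0.706, 0.0, 0.0]
wrist_force: [-3.4, -6.2, 19.9]
grip_width: 0.0234
```

```bash
python3 - <<'E'
from h import *
s=sense(); print(s['ee_pos'],s['time'],s['grip_width'],s['wrist_force'],s['qvel'].round(3))
if abs(s['ee_pos'][2]-0.058)<0.001 and s['wrist_force'][2]>5: print(sign_off())
E
```

```text
[0.55917829 0.17836244 0.05811201] 16.1 0.02337081354507877 [-3.42107007 -6.20499791 19.90723668] [-0.     0.001  0.001  0.002 -0.001  0.     0.   ]
the job is handed in; nothing more can be done
None
```

I handed the job in at 16.1 s with driver 3 pushed fully home on the red base's nut, upright and still gripped.

- **Driver 1:** I tried it on the nut. It stopped about 8.5 mm above the seat at 67 N, so it doesn't fit. I stood it back in its pocket.
- **Driver 2:** I never tried it on the nut, although the task says to try them. The first scene picture showed the socket widths, driver 2's being the smallest, and the nut measures 21 mm, so I went straight to driver 3. Driver 2 never left its pocket.
- **Driver 3:** It slid on with almost no force and stopped at the height expected for full depth. Pressing up to 37 N did not move it any lower.

**Last checks:**
- The fingers are closed to 23.4 mm on the 24 mm handle, pushing down with 20 N.
- The tool points straight down, and the driver's cap sits where it did at the grasp, so it has not tilted.
- The scene picture shows drivers 1 and 2 standing upright in the rack. It shows nothing disturbed, but I didn't measure the bystanders again.

**What disagreed:**
- The wrist camera read about 4 mm off from the other two cameras along the tool's x axis. I aligned the driver to the nut within the wrist camera's own pictures instead.
- The scene camera put driver 3's partly hidden cap about 10 mm off in y. I put this down to the fingers covering most of it.
- A side force of about 7 N remained at the end.

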